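Press a brake pad home in its caliper bracket

ROBOT

A 6-joint arm with a two-finger parallel gripper is mounted at the origin on the work surface. World frame = base frame: x ahead of the robot, y to its left, z up, the work surface at z = 0. Lengths are in m, angles in rad, forces in N, time in s.
With the tool pointing down it reaches from about 0.375 to 0.9 m from the base axis. Payload 3.1 kg.
Tool frame: the origin (TCP) lies between the finger pads; the fingertips stand 25 mm ahead of it and the grasp point (between the pads) lies 6 mm ahead of it; y points along the fingers, x is the direction in which the jaws open and shut, and the axes are right-handed (so a half turn about y gives the same grasp; the last joint's range is limited). The gripper opens to 87 mm and grips with 3 to 60 N. Pads are 19 mm wide; open, the fingers measure 117 mm over their backs; the gripper's body (75 mm by 190 mm) begins 51 mm behind the grasp point.
Start: joints at [1.036, 0.527, 1.433, -0, 1.181, -0.178], TCP at [0.218, 0.586, 0.219] pointing down, gripper open.
Joint ranges: [-3.08, 3.08], [-0.75, 2.2], [0.22, 2.44], [-1.43, 4.57], [0, 2.65], [-2.85, 2.85]. Speed limits (rad/s): [2.79, 2.79, 3.14, 3.14, 3.14, 3.14].

INTERFACE

Orientations are given as a unit quaternion [x, y, z, w].
In Python, from rig import robot gives the robot as it stands.
- The arm moves only by the tool carry_out, never from a script. Its argument "moves" is a list of rows, each a list of 7 numbers: the opening, from 0 (shut) to 1 (fully open), then the shift along the tool's x, y, z in cm, then the turn, a rotation vector about the tool's x, y, z in rad. In form: [[grip, x, y, z, rx, ry, rz], ...]. A call has 1 to 20 rows; each row is the pose to reach, as a shift and turn from the pose commanded when the call began, along the tool's axes at that moment; what a row does not reach only later rows make up. A row lasts 1/10 s, in which the tool goes at most 50 mm and 8.59 degrees, less where a joint would pass 70% of its speed; a pose out of reach is approached as far as the arm can. A call with a gripper value outside its range is refused whole. The fingers move at their own pace and stop on an object; "force" is the grip in N (left out, the last holds). Time passes only in rows, so rows that repeat a pose let the fingers close. It gives the time, the measured TCP pose, the force and the opening at its end, in the units of the state.
- robot.get_obs(): the state, without advancing time (a new reading comes with each control period).
- robot.camera(name): name is "scene" or "top"; returns the picture (420x560x3 uint8, red, green, blue); there is no depth.
- robot.camera_params(name): a dict with "fx", "fy", "cx", "cy" (pixels), "k1" (the pictures are not rectified: a ray, as slopes to the right and down, at radius r is drawn at 1 + k1 r^2 times it, then the intrinsics apply), "extrinsics" (4x4, takes a point from camera to world coordinates). Camera axes: x right, y down, z forward; pixel columns grow to the right and rows downward; lengths in m; the calibration is good to about 2 mm. A picture is of the moment at which its call begins. camera_params takes no time and is no camera call.
- robot.hand_in(): hands the job in, once; it reports no verdict.
The state is a dict: "time": time; "q": joint angles; "joint_velocities": joint speeds; "joint_torque": joint torques, N m; "position": TCP position; "tool_rot": TCP orientation; "ft_force": force on the tool from outside, world axes, zero at the start; "moment": the same for the moment, N m; "grip_width": finger opening in m.
Only numpy, scipy, OpenCV 4.12 (cv2) and the standard library are available. Lean on these libraries where they do the work, as an engineer would, in place of code of your own. Each camera call takes 0.05 s, during which the arm holds its last target.

TASK

Take the ring spanner off the caliper bracket and lay it on the bench clear of it. Then lay the blue brake pad, lining down, with its ears resting on the spring clips at the mouths of the bracket's two slots and let go of it; finally press it down with the fingers until both ears are fully home and the pad sits flat on the slot floors, gently enough that the sprung plate under the bracket never bottoms out. Leave the can, the throttle body and the brass fitting where they stand.

Things in the scene. Friction and masses are not known exactly. Their poses are not given: they have to be found in the camera images.
- bracket_seat (a point): Where pad_center lies once the pad is home; 68 mm above the bench with the bracket at rest. The bracket: a dark plate 78 x 204 x 10 mm with an aluminium arm at each end, 108 mm open between the arms, floating on springs above a fixed red base of the same outline. y runs from arm to arm, x across, z up. All heights here are above the bench, nothing pressing.
- nest (a joint): How far the sprung bracket plate is pushed down (m): 0 at rest, 0.024 on its stops (bottomed). It goes straight down only. It stays up under the pad's or spanner's weight, starts to yield at about 8 N of load, then sinks 1 mm per N, and comes back up when let go. So it gives way under the fingers while an ear still sits on its clips.
- slot_a (a point): Middle of the slot floor in the arm at +y, 63 mm from the bracket's middle, 70 mm up (a home ear rests here). Slot: upright, open at the top and towards the middle, 28 mm wide (x) between cheeks 82 mm up, 54 to 72 mm (y) from the middle; the end wall behind it reaches 102 mm up, 76 to 92 mm from the middle, chamfered down to 72 mm.
- slot_b (a point): The same in the arm at -y. Pressing down on the pad 30 to 40 mm from the middle, near one end, sinks that end's ear first while the other may stay up (the pad may rock 0.15 rad without harm), so each end is pressed in turn. At home the pad's top is 76 mm up (plate at rest).
- clips_a (a point): Between the copper spring clips of the slot at +y, at their narrowest, 81 mm up: 21 mm apart when free. From there they flare to 36 mm apart 93 mm up; they yield outward. A pad laid on the flares rests about 14 mm above home and holds there. An ear snaps past and under them with a sudden drop once its end is pressed with about 14 to 23 N (friction varies); the plate has sunk 8 to 20 mm by then.
- clips_b (a point): The same for the slot at -y.
- pad_center (a point): Centre of the brake pad (half-way up), lying loose with its black lining down. z up, y along its length, x across. Blue steel plate 102 x 50 x 6 mm with an ear 24 mm wide (x) and 6 mm thick at each end, 140 mm long over the ears; under it a lining 88 x 50 x 10 mm. Total height 16 mm, about 0.33 kg. A half turn about z makes no difference.
- spanner_center (a point): Centre (half-way up) of a flat steel ring spanner 204 mm long (y), 8 mm thick, shank 16 mm wide (x), ring ends 32 mm across, 0.16 kg; it lies across the bracket from arm to arm, on the end walls, its underside 102 mm above the bench.
- grease_can: Yellow can 68 mm across, 85 mm high, standing; origin at its foot. Bystander.
- throttle_body: Aluminium throttle body 100 x 110 x 57 mm; origin at the centre of its underside. Bystander.
- fitting: Brass fitting 40 mm across, 50 mm high, standing; origin at its foot. Bystander.
Mind the look-alikes: they are no part of the job. There is more than one size of the part that bears spanner_center; the job needs the smallest. Several things look just like the part that bears pad_center: the one meant starts farthest to the robot's left.

How it is judged:
By the outcome, as a careful person would: the job done as asked, in the order asked, and still so for the second after the job is handed in, with the robot touching nothing.
It also fails if it takes over 64 s, if anything falls off the work surface, if the arm or the gripper's body presses on something with over 40 N, if the wrist force passes 120 N, or if a joint passes its speed limit or range.

## Working session

There is one attempt and no reset: what is moved stays moved. The work goes in short steps, Python scripts to look and compute and a tool call to move; the robot and the scene stay as the last step left them, time stands still between calls to the robot, and variables do not carry over. Pictures are saved under pics/ and viewed, and the job is handed in when it is done.

Besides the shell and the picture viewer there is one more tool, called after "Emit:" by a JSON object that holds its "api" and its "payload", one argument or row to a line. carry_out: Moves the arm, as the interface text tells. Its arguments: {"type":"object","properties":{"moves":{"type":"array"},"force":{"type":"number"}},"required":["moves"]}

```bash
ls; mkdir -p pics; python3 - <<'E'
from rig import robot
import cv2
for n in("scene","top"):
    cv2.imwrite(f"pics/{n}0.png",robot.camera(n)[:,:,::-1])
    p=robot.camera_params(n);print(n,p)
print(robot.get_obs())
E
```

```text
pics
scene {'fx': 417.94858583212624, 'fy': 417.94858583212624, 'cx': 277.66636021108343, 'cy': 213.3065111601483, 'k1': -0.008539911019546298, 'extrinsics': array([[ 0.51905672,  0.45861731, -0.72128377,  1.32303696],
       [ 0.85465672, -0.29024204,  0.43048978, -0.46398379],
       [-0.01191681, -0.83989864, -0.54261245,  0.69232273],
       [ 0.        ,  0.        ,  0.        ,  1.        ]])}
top {'fx': 418.00142188445307, 'fy': 418.00142188445307, 'cx': 285.17889175328855, 'cy': 207.91684385471243, 'k1': -0.03224672087860796, 'extrinsics': array([[ 2.95917847e-02, -9.87072345e-01,  1.57519879e-01,
         3.24798321e-01],
       [-9.99559520e-01, -2.88662081e-02,  6.89255428e-03,
         5.54385491e-04],
       [-2.25644810e-03, -1.57654458e-01, -9.87491762e-01,
         1.18463586e+00],
       [ 0.00000000e+00,  0.00000000e+00,  0.00000000e+00,
         1.00000000e+00]])}
{'time': 0.1, 'q': array([ 1.03650492e+00,  5.28372196e-01,  1.43377536e+00,  6.07824068e-06,
        1.18139605e+00, -1.78452099e-01]), 'joint_velocities': array([-0.00028176, -0.00259686, -0.00392798, -0.00063489,  0.00137942,
       -0.0013039 ]), 'joint_torque': array([ 3.09859588e-04, -4.40988457e+01, -1.77151805e+01,  6.35103229e-02,
        5.33804332e-02, -5.16734815e-05]), 'position': array([0.21733386, 0.5852855 , 0.21786973]), 'tool_rot': array([ 0.58088355,  0.40298683, -0.404243  , -0.58031329]), 'ft_force': array([-0.07822424, -0.21147112, -0.09129091]), 'moment': array([-0.01265005,  0.02573827, -0.0065064 ]), 'grip_width': 0.08667557002605843}
```

View pics/scene0.png

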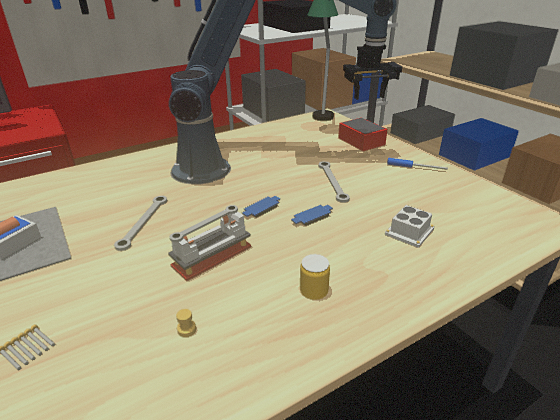

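View pics/top0.png

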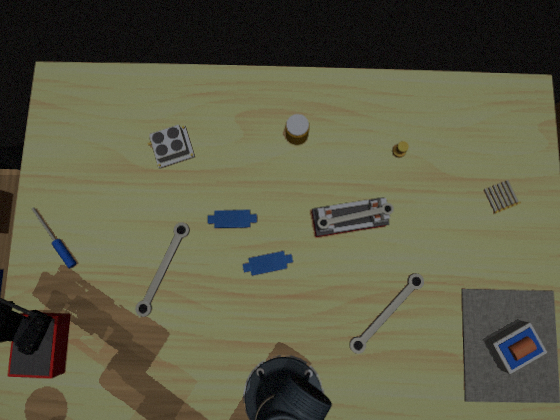

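```bash
cat > h.py <<'E'
import numpy as np,cv2
from rig import robot
from scipy.spatial.transform import Rotation as R
def cam(n):
    p=robot.camera_params(n);K=np.array([[p['fx'],0,p['cx']],[0,p['fy'],p['cy']],[0,0,1]]);return K,np.array([p['k1'],0,0,0,0.]),p['extrinsics']
def unproj(n,px,z):
    K,d,T=cam(n);u=cv2.undistortPoints(np.array(px,float).reshape(-1,1,2),K,d).reshape(-1,2)
    D=np.c_[u,np.ones(len(u))]@T[:3,:3].T;o=T[:3,3]
    return o+D*((z-o[2])/D[:,2])[:,None]
def proj(n,P):
    K,d,T=cam(n);Ti=np.linalg.inv(T)
    return cv2.projectPoints(np.array(P,float).reshape(-1,1,3),cv2.Rodrigues(Ti[:3,:3])[0],Ti[:3,3],K,d)[0].reshape(-1,2)
def crop(n,im,x0,y0,x1,y1,s,name):
    c=cv2.resize(im[y0:y1,x0:x1,::-1],None,fx=s,fy=s,interpolation=cv2.INTER_CUBIC);cv2.imwrite(name,c)
E
python3 - <<'E'
import cv2
t=cv2.imread('pics/top0.png');s=cv2.imread('pics/scene0.png')
cv2.imwrite('pics/t1.png',cv2.resize(t[180:290,200:400],None,fx=4,fy=4,interpolation=cv2.INTER_CUBIC))
cv2.imwrite('pics/s1.png',cv2.resize(s[180:290,160:350],None,fx=4,fy=4,interpolation=cv2.INTER_CUBIC))
from h import *
for n,im in(('top',t),('scene',s)):
    hsv=cv2.cvtColor(im,cv2.COLOR_BGR2HSV)
    m=cv2.inRange(hsv,(100,120,40),(125,255,255))
    k,l,st,c=cv2.connectedComponentsWithStats(m)
    for i in range(1,k):
        if st[i,4]>200:
            pts=np.argwhere(l==i)[:,::-1].astype(np.float32)
            w=unproj(n,pts,.016)[:,:2].astype(np.float32)
            print(n,c[i],st[i,4],w.mean(0),cv2.minAreaRect(w))
E
```

```text
top [231.7369186  218.68895349] 688 [0.47605598 0.1585587 ] ((0.4766651690006256, 0.15795351564884186), (0.04838911071419716, 0.13593870401382446), 1.7045644521713257)
top [ 63.27659574 252.79078014] 282 [0.3652291  0.62904894] ((0.3656480014324188, 0.6292647123336792), (0.0921526625752449, 0.024987155571579933), 39.993385314941406)
top [267.18549512 262.83821478] 717 [0.35550788 0.05403509] ((0.3557147979736328, 0.053776003420352936), (0.04723130166530609, 0.13650205731391907), 13.361708641052246)
top [519.24183007 348.0375817 ] 612 [ 0.144043  -0.6393095] ((0.14456942677497864, -0.6432228088378906), (0.0732618048787117, 0.103395976126194), 28.764928817749023)
scene [362.73992674  90.53479853] 273 [-0.38425604  1.1064011 ] ((-0.40041548013687134, 1.1079543828964233), (0.08542075753211975, 0.4838631749153137), 46.4964599609375)
scene [479.05035971 142.08633094] 2641 [0.40179995 1.0331889 ] ((0.39124131202697754, 1.0395245552062988), (0.3182598650455475, 0.47130176424980164), 0.6149500608444214)
```

View pics/t1.png

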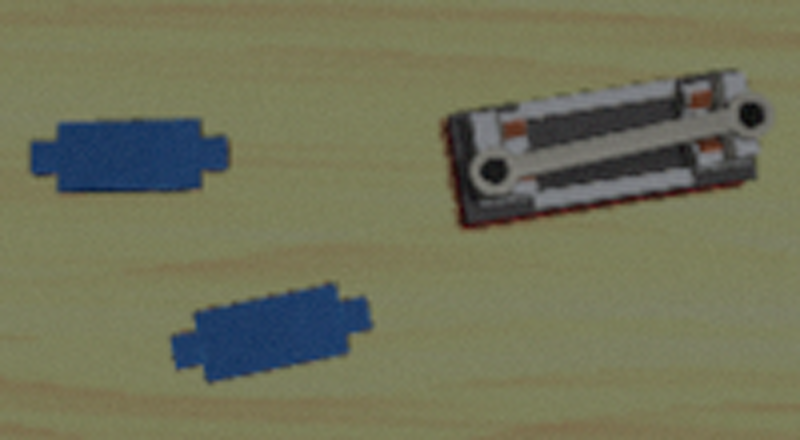

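View pics/s1.png

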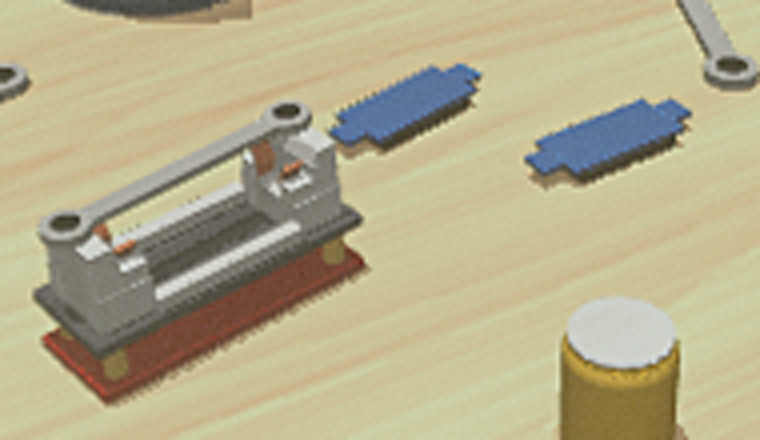

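```bash
python3 - <<'E'
from h import *
t=np.array([[323.25,223],[388,208.75]])
w=unproj('top',t,.110);print(w,np.linalg.norm(w[0]-w[1]))
s=np.array([[160+66/4,180+223/4],[160+288/4,180+111/4]])
v=unproj('scene',s,.109);print(v,np.linalg.norm(v[0]-v[1]))
for a in(w,v):
    d=a[0]-a[1];print(a.mean(0),np.degrees(np.arctan2(-d[0],d[1])))
o=robot.get_obs();M=R.from_quat(o['tool_rot']).as_matrix();print(M)
m=cv2.imread('pics/top0.png');hsv=cv2.cvtColor(m,cv2.COLOR_BGR2HSV)
mk=cv2.inRange(hsv,(100,120,40),(125,255,255))
k,l,st,c=cv2.connectedComponentsWithStats(mk)
i=l[219,232]
pts=np.argwhere(l==i)[:,::-1];P=unproj('top',pts,.016)[:,:2]
e,V=np.linalg.eigh(np.cov(P.T));print(P.mean(0),V[:,1],np.degrees(np.arctan2(-V[0,1]*np.sign(V[1,1]),abs(V[1,1]))))
# other spanners
for a in([(181.5,230),(143,308)],[(416,281.5),(357.5,345)]):
    q=unproj('top',np.array(a),.008);print(q,np.linalg.norm(q[0]-q[1]))
# bystanders
print(unproj('top',np.array([(297,123),(172,146),(402,147)]),.08))
E
```

```text
[[ 0.45957553 -0.09163171  0.11      ]
 [ 0.50185457 -0.25987526  0.11      ]] 0.17347451524937865
[[ 0.50283764 -0.25661394  0.109     ]
 [ 0.46028073 -0.08882487  0.109     ]] 0.17310188104223026
[ 0.48071505 -0.17575348  0.11      ] 14.106142755224404
[ 0.48155918 -0.1727194   0.109     ] -165.76799250114638
[[ 3.48378424e-01 -9.98326615e-04 -9.37353443e-01]
 [ 9.37352010e-01 -1.67618579e-03  3.48379677e-01]
 [-1.91897522e-03 -9.99998097e-01  3.51836497e-04]]
[0.47605612 0.15855865] [-0.05993395  0.99820234] 3.4360216874461598
[[0.44054772 0.30061022 0.008     ]
 [0.22112913 0.39311149 0.008     ]] 0.23811973120411872
[[ 0.31591464 -0.36116392  0.008     ]
 [ 0.14091554 -0.19898117  0.008     ]] 0.2385957458009009
[[ 0.7400168  -0.01741304  0.08      ]
 [ 0.66434194  0.32463858  0.08      ]
 [ 0.67977878 -0.30750988  0.08      ]]
```

```bash
cat >> h.py <<'E'
def rel(target,yawx):
    """shift in tool axes (cm) & turn about tool y (rad) for tool pointing down with tool x at yaw yawx"""
    o=robot.get_obs();M=R.from_quat(o['tool_rot']).as_matrix()
    x=np.array([np.cos(yawx),np.sin(yawx),0]);y=np.array([0,0,-1.]);T=np.c_[x,y,np.cross(x,y)]
    rv=R.from_matrix(M.T@T).as_rotvec()
    print('t',round(o['time'],2),'pos',o['position'].round(4),'f',o['ft_force'].round(1),'w',round(o['grip_width'],4),'q',o['q'].round(2))
    print('shift cm',(100*M.T@(np.array(target)-o['position'])).round(2),'rv',rv.round(3))
E
python3 - <<'E'
from h import *
rel([.481,-.1742,.17],np.radians(14.15))
print(unproj('top',np.array([(488,190),(480,200),(510,212)]),.0))
E
```

```text
t 0.1 pos [0.2173 0.5853 0.2179] f [-0.1 -0.2 -0.1] w 0.0867 q [ 1.04  0.53  1.43  0.    1.18 -0.18]
shift cm [-62.     4.89 -51.18] rv [ 0.001  0.968 -0.002]
[[ 0.5837754  -0.5794192   0.        ]
 [ 0.55346888 -0.55449742  0.        ]
 [ 0.5208125  -0.64084615  0.        ]]
```

Emit:
{"api": "carry_out", "payload": {
  "moves": [
    [0.6,-62,1,-51.2,0,0.968,0],
    [0.6,-62,1,-51.2,0,0.968,0],
    [0.6,-62,1,-51.2,0,0.968,0],
    [0.6,-62,1,-51.2,0,0.968,0],
    [0.6,-62,1,-51.2,0,0.968,0],
    [0.6,-62,1,-51.2,0,0.968,0],
    [0.6,-62,1,-51.2,0,0.968,0],
    [0.6,-62,1,-51.2,0,0.968,0],
    [0.6,-62,1,-51.2,0,0.968,0],
    [0.6,-62,1,-51.2,0,0.968,0],
    [0.6,-62,1,-51.2,0,0.968,0],
    [0.6,-62,1,-51.2,0,0.968,0],
    [0.6,-62,1,-51.2,0,0.968,0],
    [0.6,-62,1,-51.2,0,0.968,0],
    [0.6,-62,2,-51.2,0,0.968,0],
    [0.6,-62,4.9,-51.2,0,0.968,0],
    [0.6,-62,4.9,-51.2,0,0.968,0],
    [0.6,-62,4.9,-51.2,0,0.968,0],
    [0.6,-62,4.9,-51.2,0,0.968,0]
  ],
  "force": 25
}}

```text
time: 2.0
position: [0.4805, -0.1723, 0.1695]
tool_rot: [-0.701, -0.086, 0.088, 0.703]
ft_force: [-0.1, 0.2, 0.9]
grip_width: 0.0522
```

```bash
python3 - <<'E'
from h import *
rel([.481,-.1742,.112],np.radians(14.15))
crop('top',robot.camera('top'),280,160,440,280,5,'pics/t2.png')
E
```

```text
t 2.0 pos [ 0.4805 -0.1723  0.1695] f [-0.1  0.2  0.9] w 0.0522 q [-0.56  0.45  1.77  0.    0.93 -0.81]
shift cm [ 0.01  5.74 -0.21] rv [-0.002 -0.    -0.002]
```

View pics/t2.png

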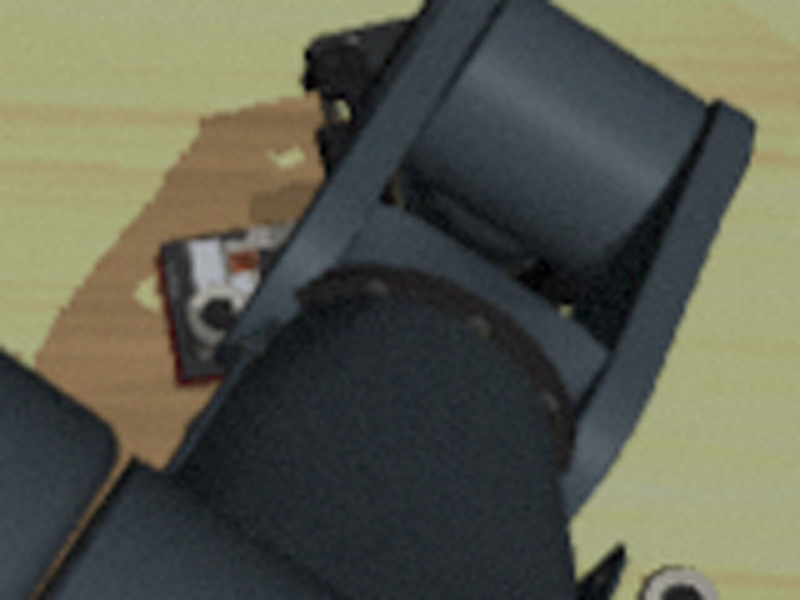

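Emit:
{"api": "carry_out", "payload": {
  "moves": [
    [0.6,0,3,-0.2,0,0,0],
    [0.6,0,5.75,-0.2,0,0,0],
    [0.6,0,5.75,-0.2,0,0,0],
    [0,0,5.75,-0.2,0,0,0],
    [0,0,5.75,-0.2,0,0,0],
    [0,0,5.75,-0.2,0,0,0],
    [0,0,5.75,-0.2,0,0,0],
    [0,0,5.75,-0.2,0,0,0]
  ],
  "force": 25
}}

```text
time: 2.85
position: [0.4825, -0.1758, 0.1129]
tool_rot: [0.702, 0.087, -0.087, -0.701]
ft_force: [-1.2, 0.1, -0.2]
grip_width: 0.0199
```

```bash
python3 - <<'E'
from h import *
rel([.46,-.42,.05],np.radians(14.15))
crop('scene',robot.camera('scene'),140,130,340,280,4,'pics/s3.png')
E
```

```text
t 2.85 pos [ 0.4825 -0.1758  0.1129] f [-1.2  0.1 -0.2] w 0.0199 q [-0.57  0.54  1.81  0.    0.79 -0.81]
shift cm [ -8.15   6.31 -23.12] rv [0.001 0.    0.001]
```

View pics/s3.png

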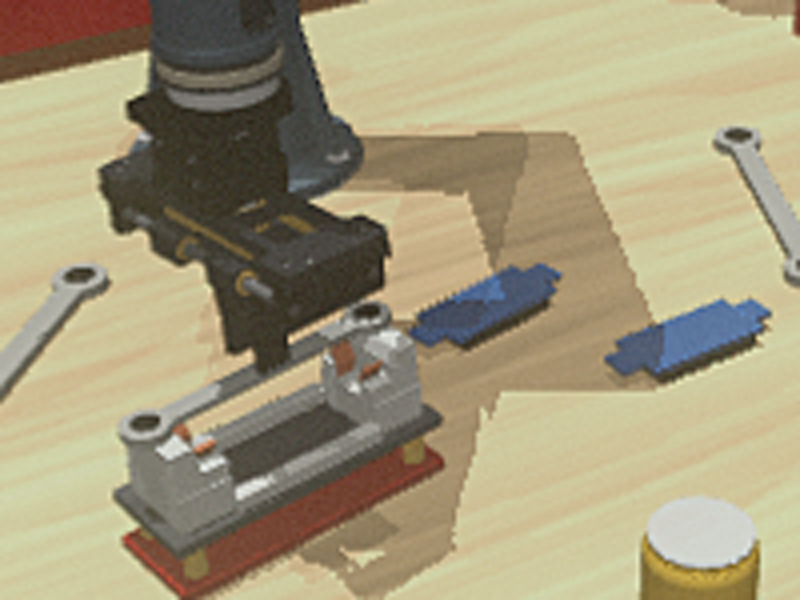

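Emit:
{"api": "carry_out", "payload": {
  "moves": [
    [0,0,0,0,0,0,0],
    [0,0,0,0,0,0,0],
    [0,0,0,0,0,0,0],
    [0,0,-2,0,0,0,0],
    [0,0,-5,0,0,0,0],
    [0,0,-6,0,0,0,0],
    [0,0,-6,0,0,0,0]
  ],
  "force": 25
}}

```text
time: 3.6
position: [0.4831, -0.1762, 0.1736]
tool_rot: [0.703, 0.088, -0.086, -0.701]
ft_force: [0.5, -0.2, 0.2]
grip_width: 0.0004
```

```bash
python3 - <<'E'
from h import *
rel([.46,-.42,.013],np.radians(14.15))
crop('scene',robot.camera('scene'),140,130,340,280,4,'pics/s4.png')
E
```

```text
t 3.6 pos [ 0.4831 -0.1762  0.1736] f [ 0.5 -0.2  0.2] w 0.0004 q [-0.57  0.44  1.76  0.    0.94 -0.81]
shift cm [ -8.24  16.1  -23.03] rv [0.003 0.    0.003]
```

View pics/s4.png

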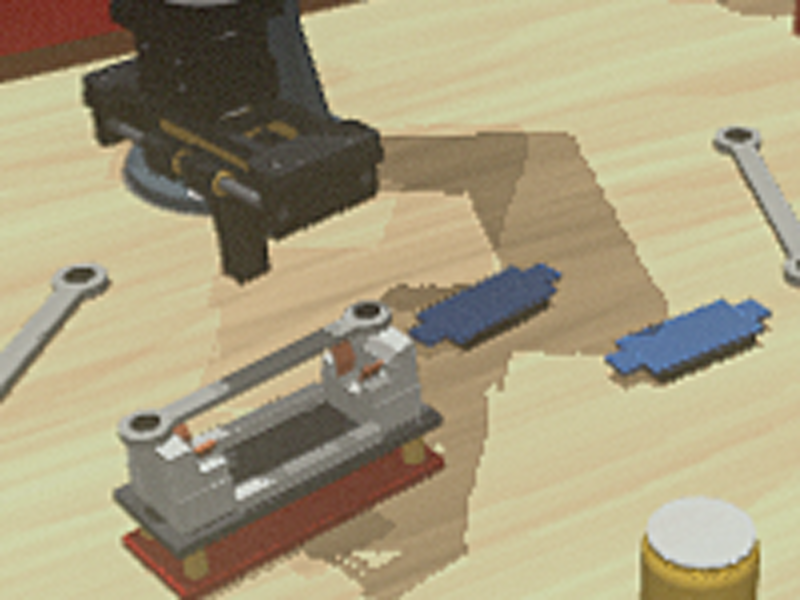

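```bash
python3 - <<'E'
from h import *
for P in([.4831,-.1762,.1736],[.4831,-.1762,.1486],[.4825,-.1758,.1129],[.4825,-.1758,.0879]):
    p=proj('scene',P)[0];print(P,p,(p-[140,130])*4)
o=robot.get_obs();M=R.from_quat(o['tool_rot']).as_matrix();print(M)
E
```

```text
[0.4831, -0.1762, 0.1736] [201.70404941 199.64511462] [246.81619764 278.58045849]
[0.4831, -0.1762, 0.1486] [202.8298678  208.38727517] [251.31947122 313.54910067]
[0.4825, -0.1758, 0.1129] [204.44236768 220.31702494] [257.76947071 361.26809977]
[0.4825, -0.1758, 0.0879] [205.49868725 228.51741452] [261.99474898 394.06965806]
[[ 9.69657175e-01  9.47672245e-04 -2.44466900e-01]
 [ 2.44467522e-01 -6.06100264e-04  9.69657292e-01]
 [ 7.70745850e-04 -9.99999367e-01 -8.19384555e-04]]
```

```bash
python3 - <<'E'
from h import *
s=cv2.imread('pics/scene0.png');t=cv2.imread('pics/top0.png')
P=np.array([.2173,.5853,.2179]);x=np.array([.348,.937,0]);
for n,im,(a,b,c,d) in(('scene',s,(320,40,440,140)),('top',t,(0,280,90,380))):
    k=6
    I=cv2.resize(im[b:d,a:c],None,fx=k,fy=k,interpolation=cv2.INTER_CUBIC)
    for e,col in((-.053,(255,0,255)),(0,(0,255,0)),(.053,(0,255,255))):
        for dz in(.045,0,-.025):
            p=proj(n,P+x*e+[0,0,dz])[0];cv2.circle(I,tuple(((p-[a,b])*k).astype(int).tolist()),4,col,-1)
    cv2.imwrite(f'pics/chk_{n}.png',I)
E
```

```text
(no output)
```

View pics/chk_scene.png

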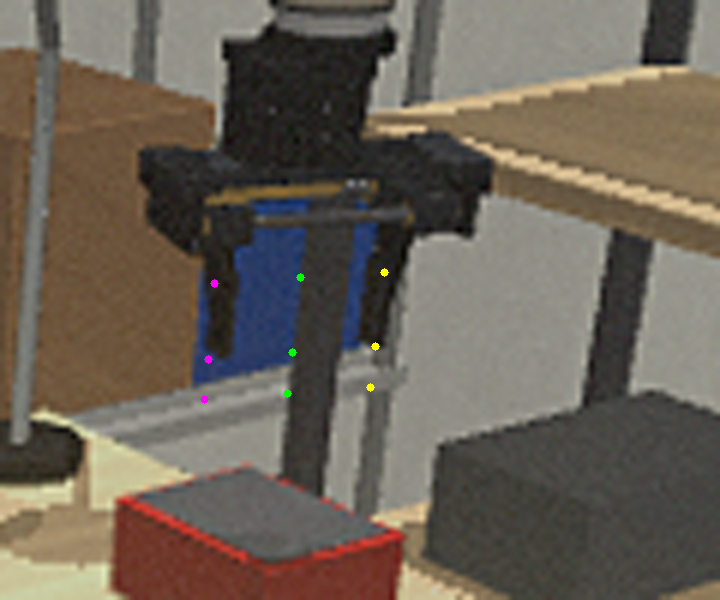

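View pics/chk_top.png

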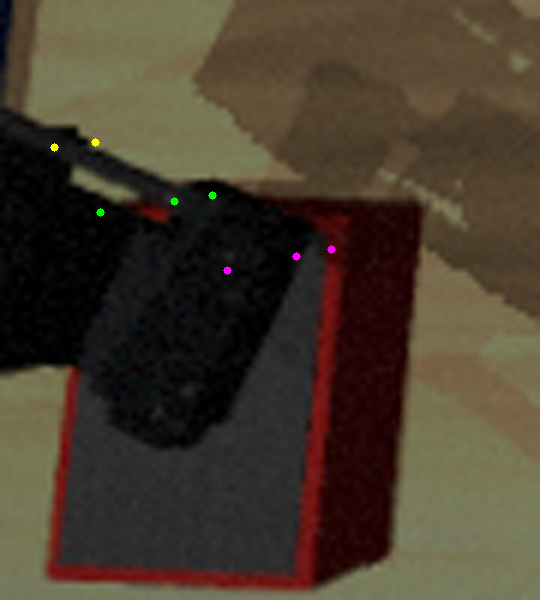

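Emit:
{"api": "carry_out", "payload": {
  "moves": [
    [0.5,-0.2,0,-0.15,0,0,0],
    [0.5,-0.2,0,-0.15,0,0,0],
    [0.5,-0.2,0,-0.15,0,0,0],
    [0.5,-0.2,0,-0.15,0,0,0],
    [0.5,-0.2,0,-0.15,0,0,0],
    [0.5,-0.2,0,-0.15,0,0,0],
    [0.5,-0.2,3,-0.15,0,0,0],
    [0.5,-0.2,5.5,-0.15,0,0,0],
    [0.5,-0.2,7,-0.15,0,0,0],
    [0.5,-0.2,8,-0.15,0,0,0],
    [0.5,-0.2,8,-0.15,0,0,0]
  ],
  "force": 25
}}

```text
time: 4.75
position: [0.4799, -0.1772, 0.0912]
tool_rot: [-0.701, -0.086, 0.088, 0.702]
ft_force: [0.3, -0.3, 0.4]
grip_width: 0.0434
```

```bash
python3 - <<'E'
from h import *
rel([.481,-.1742,.093],np.radians(14.15))
crop('scene',robot.camera('scene'),140,130,340,280,4,'pics/s5.png')
E
```

```text
t 4.75 pos [ 0.4799 -0.1772  0.0912] f [ 0.3 -0.3  0.4] w 0.0434 q [-0.57  0.58  1.83 -0.    0.74 -0.82]
shift cm [ 0.18 -0.18  0.26] rv [-0.002 -0.    -0.002]
```

View pics/s5.png

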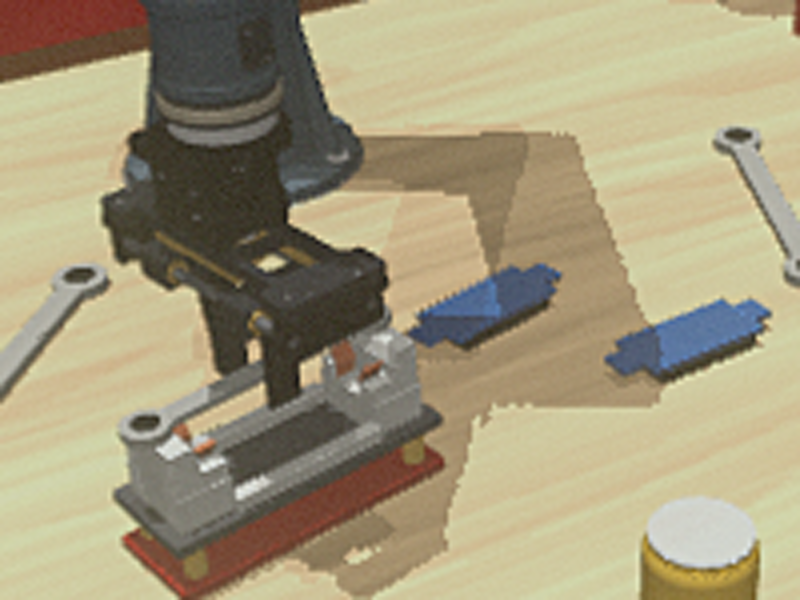

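Emit:
{"api": "carry_out", "payload": {
  "moves": [
    [0,0,0,0,0,0,0],
    [0,0,0,0,0,0,0],
    [0,0,0,0,0,0,0],
    [0,0,0,0,0,0,0],
    [0,0,0,0,0,0,0],
    [0,0,0,0,0,0,0]
  ],
  "force": 25
}}

```text
time: 5.4
position: [0.4813, -0.1778, 0.0928]
tool_rot: [0.702, 0.088, -0.086, -0.701]
ft_force: [1.3, 0.9, 3.7]
grip_width: 0.0156
```

Emit:
{"api": "carry_out", "payload": {
  "moves": [
    [0.3,0,0,0,0,0,0],
    [0.3,0,0,0,0,0,0],
    [0.3,0,-0.7,0.3,0,0,0],
    [0.3,0,-0.7,0.3,0,0,0],
    [0,0,-0.7,0.3,0,0,0],
    [0,0,-0.7,0.3,0,0,0],
    [0,0,-0.7,0.3,0,0,0],
    [0,0,-0.7,0.3,0,0,0],
    [0,0,-2.7,0.3,0,0,0],
    [0,0,-6,0.3,0,0,0],
    [0,0,-6,0.3,0,0,0],
    [0,0,-6,0.3,0,0,0]
  ],
  "force": 30
}}

```text
time: 6.6
position: [0.4798, -0.1747, 0.1524]
tool_rot: [0.702, 0.087, -0.087, -0.702]
ft_force: [-0.4, 0.9, -0.8]
grip_width: 0.0155
```

```bash
python3 - <<'E'
from h import *
rel([.46,-.42,.03],np.radians(14.15))
crop('scene',robot.camera('scene'),100,100,340,280,3,'pics/s6.png')
E
```

```text
t 6.6 pos [ 0.4798 -0.1747  0.1524] f [-0.4  0.9 -0.8] w 0.0155 q [-0.57  0.47  1.78 -0.    0.88 -0.82]
shift cm [ -7.93  12.25 -23.29] rv [0.001 0.    0.   ]
```

View pics/s6.png

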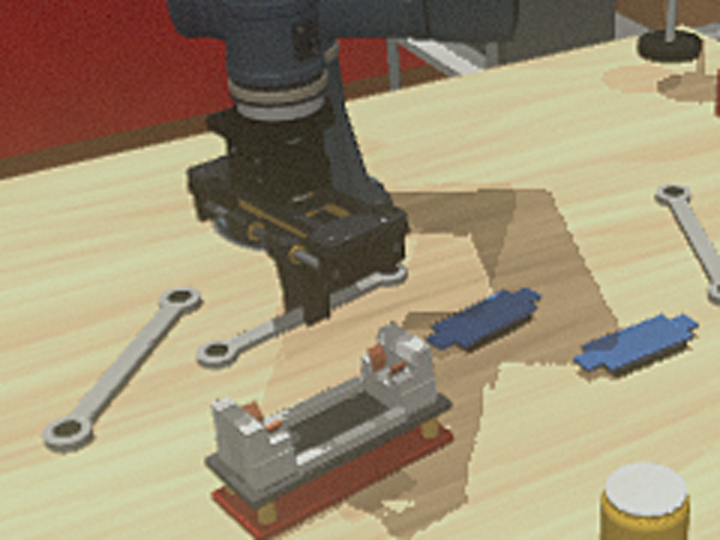

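Emit:
{"api": "carry_out", "payload": {
  "moves": [
    [0,-7.9,0,-23.3,0,0,0],
    [0,-7.9,0,-23.3,0,0,0],
    [0,-7.9,0,-23.3,0,0,0],
    [0,-7.9,0,-23.3,0,0,0],
    [0,-7.9,0,-23.3,0,0,0],
    [0,-7.9,5,-23.3,0,0,0],
    [0,-7.9,10,-23.3,0,0,0],
    [0,-7.9,12.2,-23.3,0,0,0],
    [0,-7.9,12.2,-23.3,0,0,0],
    [0,-7.9,13.2,-23.3,0,0,0],
    [0,-7.9,13.2,-23.3,0,0,0]
  ]
}}

```text
time: 7.75
position: [0.4603, -0.4199, 0.02]
tool_rot: [-0.702, -0.087, 0.087, 0.702]
ft_force: [0.1, -0.5, -1.3]
grip_width: 0.0153
```

```bash
python3 - <<'E'
from h import *
rel([.46,-.42,.01],np.radians(14.15))
crop('scene',robot.camera('scene'),40,100,300,280,3,'pics/s7.png')
E
```

```text
t 7.75 pos [ 0.4603 -0.4199  0.02  ] f [ 0.1 -0.5 -1.3] w 0.0153 q [-0.92  0.79  1.57 -0.    0.78 -1.17]
shift cm [-0.03  1.   -0.  ] rv [-0.  0. -0.]
```

View pics/s7.png

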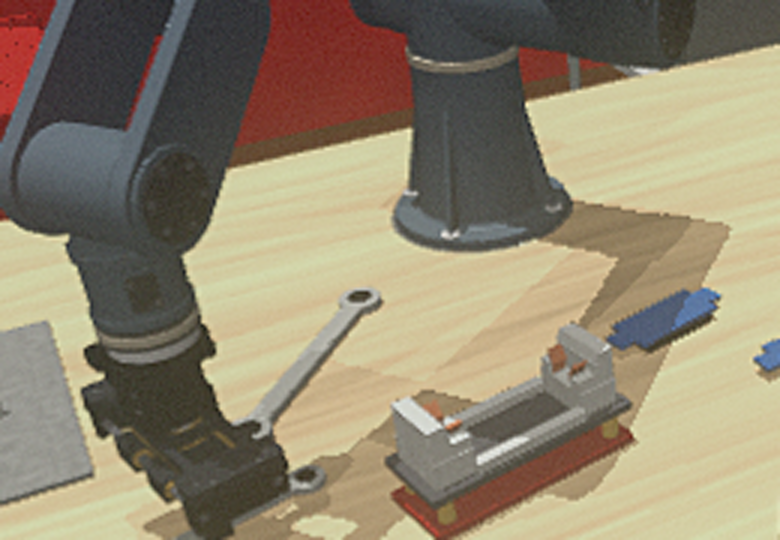

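Emit:
{"api": "carry_out", "payload": {
  "moves": [
    [0,0,0.5,0,0,0,0],
    [0,0,1,0,0,0,0],
    [0,0,1.2,0,0,0,0],
    [0,0,1.2,0,0,0,0]
  ]
}}

```text
time: 8.2
position: [0.4601, -0.4197, 0.0082]
tool_rot: [-0.702, -0.087, 0.087, 0.702]
ft_force: [0.3, -0.7, -0.7]
grip_width: 0.0155
```

Emit:
{"api": "carry_out", "payload": {
  "moves": [
    [0,0,0.2,0,0,0,0],
    [0,0,0.4,0,0,0,0],
    [0,0,0.6,0,0,0,0],
    [0,0,0.6,0,0,0,0]
  ]
}}

```text
time: 8.6
position: [0.46, -0.4197, 0.0019]
tool_rot: [-0.702, -0.087, 0.087, 0.702]
ft_force: [-1.0, 0.2, -2.0]
grip_width: 0.0153
```

Emit:
{"api": "carry_out", "payload": {
  "moves": [
    [0,0,0.2,0,0,0,0],
    [0,0,0.2,0,0,0,0],
    [0,0,0.35,0,0,0,0],
    [0,0,0.35,0,0,0,0]
  ]
}}

```text
time: 9.0
position: [0.4601, -0.4198, -0.0014]
tool_rot: [-0.702, -0.087, 0.087, 0.702]
ft_force: [-0.3, -0.1, -1.2]
grip_width: 0.0153
```

```bash
python3 - <<'E'
from h import *
im=robot.camera('top');crop('top',im,380,170,500,290,5,'pics/t8.png')
crop('scene',robot.camera('scene'),60,180,240,300,4,'pics/s8.png')
E
```

```text
(no output)
```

View pics/s8.png

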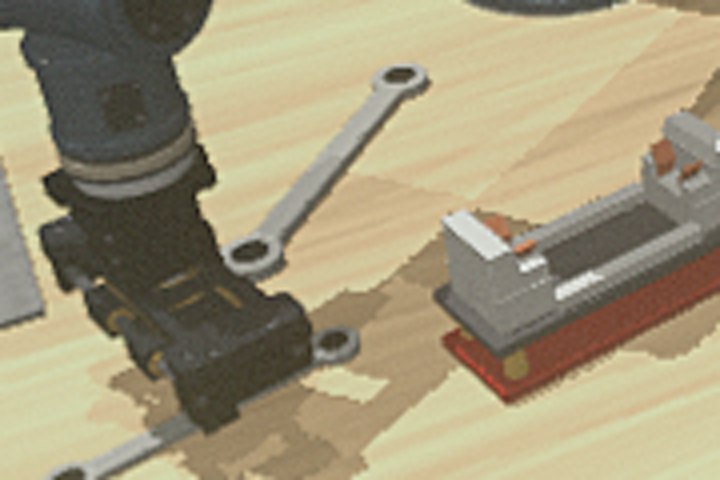

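View pics/t8.png

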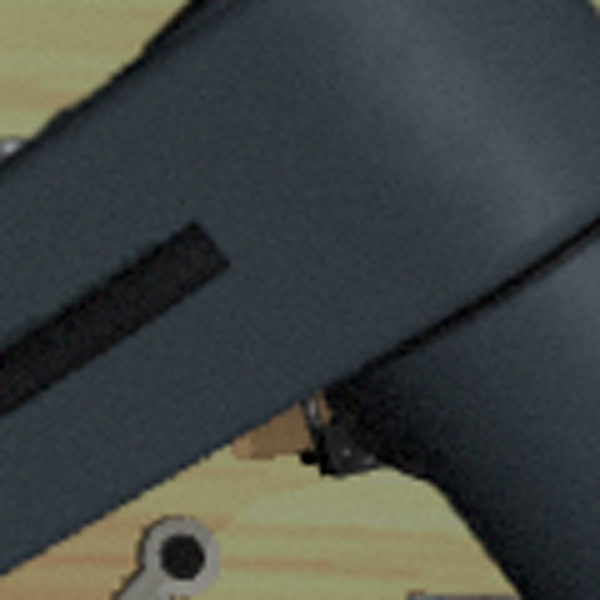

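```bash
python3 - <<'E'
from h import *
px=np.array([[60+336/4,180+341/4],[60+70/4,180+474/4]])
for z in(.004,.012,.02,.03):
    w=unproj('scene',px,z);print(z,w.round(4).tolist(),np.linalg.norm(w[0]-w[1]))
print(proj('scene',[[.46+.245*-.086,-.42+.97*.086,z] for z in(.004,.02,.03)]))
E
```

```text
0.004 [[0.4345, -0.3348, 0.004], [0.4712, -0.502, 0.004]] 0.17118680047733123
0.012 [[0.4448, -0.3363, 0.012], [0.4811, -0.5015, 0.012]] 0.1691971895953677
0.02 [[0.4552, -0.3378, 0.02], [0.491, -0.5011, 0.02]] 0.16720757871340428
0.03 [[0.4681, -0.3396, 0.03], [0.5034, -0.5005, 0.03]] 0.16472056511094996
[[143.79132185 266.44591521]
 [142.61561549 261.5761389 ]
 [141.87110628 258.49160763]]
```

Emit:
{"api": "carry_out", "payload": {
  "moves": [
    [0,0,0.15,0,0,0,0],
    [0,0,0.3,0,0,0,0],
    [0,0,0.3,0,0,0,0]
  ]
}}

```text
time: 9.4
position: [0.4603, -0.4201, -0.0027]
tool_rot: [0.702, 0.087, -0.087, -0.701]
ft_force: [-0.8, 1.0, 7.9]
grip_width: 0.0154
```

Emit:
{"api": "carry_out", "payload": {
  "moves": [
    [0.5,0,-0.2,0,0,0,0],
    [0.5,0,-0.2,0,0,0,0],
    [0.5,0,-0.2,0,0,0,0],
    [0.5,0,-0.2,0,0,0,0],
    [0.5,0,-5,0,0,0,0],
    [0.5,0,-10,0,0,0,0],
    [0.5,0,-15,0,0,0,0]
  ]
}}

```text
time: 10.1
position: [0.4598, -0.4194, 0.1462]
tool_rot: [-0.701, -0.087, 0.088, 0.702]
ft_force: [0.4, -1.3, -0.0]
grip_width: 0.0433
```

```bash
python3 - <<'E'
from h import *
rel([.4761,.1586,.16],np.radians(3.4))
E
```

```text
t 10.1 pos [ 0.4598 -0.4194  0.1462] f [ 0.4 -1.3 -0. ] w 0.0433 q [-0.92  0.61  1.5  -0.    1.03 -1.17]
shift cm [15.71 -1.27 55.65] rv [-0.002  0.188 -0.001]
```

```bash
cat >> h.py <<'E'
from scipy.optimize import minimize
def padfit(im,n,x0,z=.016,box=None):
    """fit plate outline (top face z, plate thick 6 sides ignored) to blue mask"""
    hsv=cv2.cvtColor(im[:,:,::-1].copy(),cv2.COLOR_BGR2HSV)
    S=8
    m=cv2.inRange(hsv,(95,90,30),(130,255,255)).astype(np.float32)/255
    c=proj(n,[[x0[0],x0[1],z]])[0].astype(int);a,b=c-45
    a=max(a,0);b=max(b,0)
    sub=m[b:b+90,a:a+90]
    poly=np.array([[25,51],[25,-51],[12,-51],[12,-70],[-12,-70],[-12,-51],[-25,-51],[-25,51],[-12,51],[-12,70],[12,70],[12,51]])/1000.
    def ren(p):
        co,si=np.cos(p[2]),np.sin(p[2]);w=poly@np.array([[co,-si],[si,co]]).T+p[:2]
        q=(proj(n,np.c_[w,np.full(len(w),z)])-[a,b]+.5)*S
        I=np.zeros((sub.shape[0]*S,sub.shape[1]*S),np.uint8);cv2.fillPoly(I,[np.round(q*16).astype(np.int32)],255,shift=4)
        return cv2.resize(I,sub.shape[::-1],interpolation=cv2.INTER_AREA)/255.
    sub=cv2.GaussianBlur(sub,(0,0),1)
    f=lambda p:((cv2.GaussianBlur(ren(p*[1,1,10]),(0,0),1)-sub)**2).sum()
    p0=np.array(x0)*[1,1,.1]
    r=minimize(f,p0,method='Nelder-Mead',options=dict(initial_simplex=p0+np.r_[np.zeros((1,3)),np.eye(3)*.006],xatol=1e-5,fatol=1e-4))
    return r.x*[1,1,10],r.fun
E
python3 - <<'E'
from h import *
for n in('top','scene'):
    im=cv2.imread(f'pics/{n}0.png')[:,:,::-1]
    print(n,padfit(im,n,[.4761,.1586,.05]))
E
```

```text
top (array([0.47656119, 0.15818653, 0.06751502]), np.float64(191.41547825322976))
scene (array([0.47749966, 0.15903134, 0.05651817]), np.float64(85.2110644695829))
```

Emit:
{"api": "carry_out", "payload": {
  "moves": [
    [1,15.7,-1.3,55.7,0,0.18,0],
    [1,15.7,-1.3,55.7,0,0.18,0],
    [1,15.7,-1.3,55.7,0,0.18,0],
    [1,15.7,-1.3,55.7,0,0.18,0],
    [1,15.7,-1.3,55.7,0,0.18,0],
    [1,15.7,-1.3,55.7,0,0.18,0],
    [1,15.7,-1.3,55.7,0,0.18,0],
    [1,15.7,-1.3,55.7,0,0.18,0],
    [1,15.7,-1.3,55.7,0,0.18,0],
    [1,15.7,-1.3,55.7,0,0.18,0],
    [1,15.7,-1.3,55.7,0,0.18,0],
    [1,15.7,-1.3,55.7,0,0.18,0],
    [1,15.7,-1.3,55.7,0,0.18,0],
    [1,15.7,-1.3,55.7,0,0.18,0]
  ]
}}

```text
time: 11.5
position: [0.4759, 0.1589, 0.1586]
tool_rot: [0.707, 0.024, -0.025, -0.707]
ft_force: [-0.4, 0.8, -0.0]
grip_width: 0.0873
```

```bash
python3 - <<'E'
from h import *
t=robot.camera('top');s=robot.camera('scene')
cv2.imwrite('pics/top9.png',t[:,:,::-1]);cv2.imwrite('pics/scene9.png',s[:,:,::-1])
crop('top',t,290,160,480,290,4,'pics/t9.png');crop('scene',s,60,180,260,310,4,'pics/s9.png')
rel([.4761,.1586,.05],np.radians(3.4))
E
```

```text
t 11.6 pos [0.4761 0.1576 0.1586] f [-0.1 -0.9 -0.5] w 0.0869 q [ 0.1   0.45  1.8  -0.    0.89  0.03]
shift cm [1.000e-02 1.086e+01 1.000e-01] rv [ 0.     0.007 -0.001]
```

View pics/t9.png

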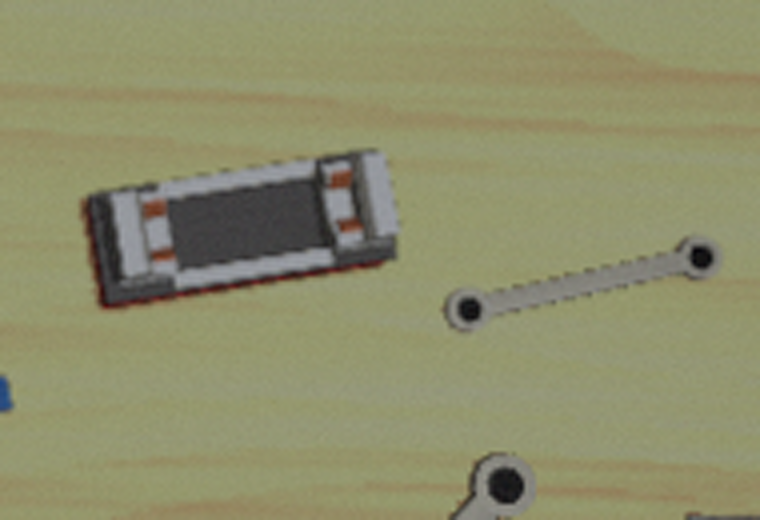

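View pics/s9.png

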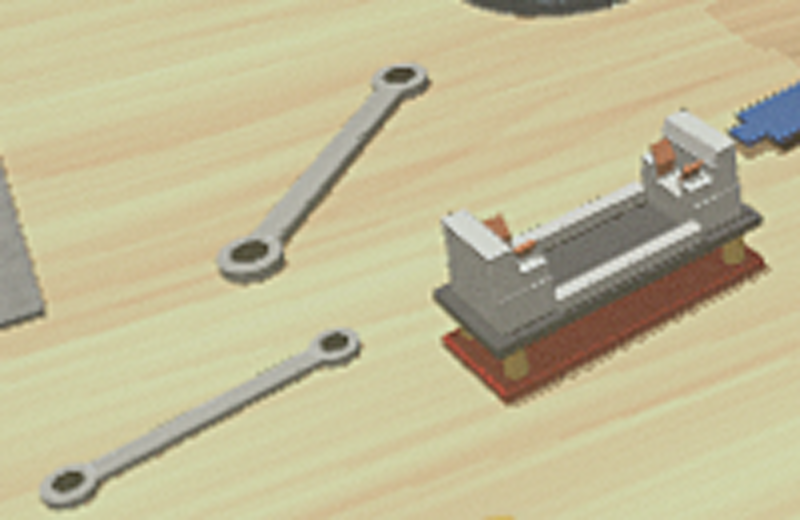

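```bash
python3 - <<'E'
from h import *
t=cv2.imread('pics/top9.png');hsv=cv2.cvtColor(t,cv2.COLOR_BGR2HSV)
m=cv2.inRange(hsv,(3,90,60),(16,255,255));m[:190]=0;m[240:]=0;m[:,:310]=0;m[:,395:]=0
k,l,st,c=cv2.connectedComponentsWithStats(m)
C=[]
for i in range(1,k):
    if st[i,4]>=4:print(st[i],c[i]);C.append(c[i])
# end wall tops by hand: crop/4+(290,160)
a=np.array([[108,195],[138,192],[153,275],[122,279]])/4+[290,160]
b=np.array([[360,152],[383,149],[399,234],[376,238]])/4+[290,160]
for q in(a,b):
    w=unproj('top',q,.102);print(w[:,:2].round(4).tolist(),w.mean(0).round(4))
sa=np.array([[668,117],[684,110],[737,150],[722,160]])/4+[60,180]
sb=np.array([[446,216],[461,209],[508,248],[493,259]])/4+[60,180]
for q in(sa,sb):
    w=unproj('scene',q,.102);print('s',w[:,:2].round(4).tolist(),w.mean(0).round(4))
I=cv2.resize(t[180:250,300:400],None,fx=8,fy=8,interpolation=cv2.INTER_CUBIC);cv2.imwrite('pics/t9b.png',np.clip(I*1.5,0,255).astype(np.uint8))
s=cv2.imread('pics/scene9.png');cv2.imwrite('pics/s9b.png',cv2.resize(s[200:285,165:260],None,fx=7,fy=7,interpolation=cv2.INTER_CUBIC))
E
```

```text
[373 203   5   4  19] [375.10526316 204.57894737]
[310 210   7  28  42] [312.5        222.73809524]
[326 210   6   4  19] [328.47368421 211.73684211]
[375 214   6   4  16] [377.1875 215.8125]
[328 222   6   3  13] [330.46153846 223.23076923]
[381 225   5   2   5] [383.  225.8]
[375 227   4   1   4] [376.5 227. ]
[362 229   4   1   4] [363.5 229. ]
[369 228   4   1   4] [370.5 228. ]
[355 230   4   1   4] [356.5 230. ]
[318 233  18   4  20] [327.  234.9]
[337 232   5   2   6] [338.66666667 232.83333333]
[343 232   5   1   5] [345. 232.]
[[0.4977, -0.0754], [0.5003, -0.095], [0.4459, -0.1056], [0.4427, -0.0854]] [ 0.4716 -0.0903  0.102 ]
[[0.5313, -0.2409], [0.5337, -0.2562], [0.4775, -0.2662], [0.4744, -0.2511]] [ 0.5042 -0.2536  0.102 ]
s [[0.4496, -0.0988], [0.4474, -0.086], [0.5094, -0.0785], [0.5146, -0.0919]] [ 0.4802 -0.0888  0.102 ]
s [[0.4795, -0.262], [0.4773, -0.2517], [0.5305, -0.2417], [0.536, -0.2531]] [ 0.5058 -0.2521  0.102 ]
```

View pics/t9b.png

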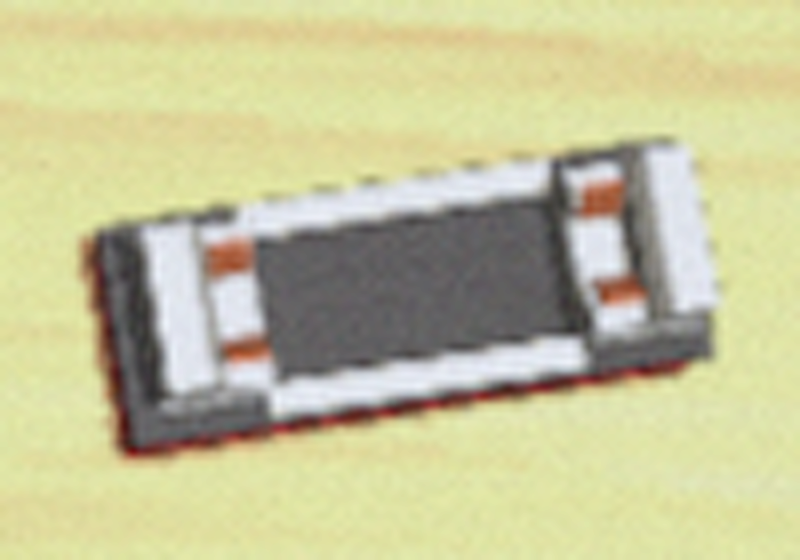

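View pics/s9b.png

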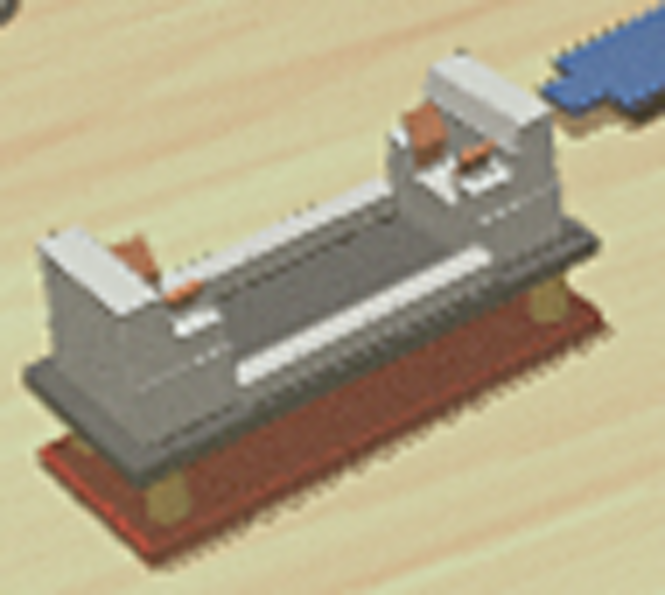

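```bash
python3 - <<'E'
from h import *
from scipy.optimize import least_squares
def pk(a,k,o):return (np.array(a,float)+.5)/k-.5+np.array(o)
ta=pk([(145,228),(190,222),(218,385),(168,397)],8,(300,180));tb=pk([(645,148),(690,142),(720,300),(672,312)],8,(300,180))
tc=pk([(229,256),(247,351),(602,198),(620,293)],8,(300,180))
sa=pk([(428,70),(460,52),(553,105),(520,125)],7,(165,200));sb=pk([(38,240),(72,227),(160,290),(122,313)],7,(165,200))
sb=sb
def model(p):
    c,s=np.cos(p[2]),np.sin(p[2]);Rm=np.array([[c,-s],[s,c]])
    def W(pts,z):return np.c_[np.array(pts)@Rm.T+p[:2],np.full(len(pts),z)]
    h=p[3]
    return dict(
     ta=W([(h,.092),(h,.076),(-h,.076),(-h,.092)],.102),tb=W([(h,-.076),(h,-.092),(-h,-.092),(-h,-.076)],.102),
     sa=W([(-h,.076),(-h,.092),(h,.092),(h,.076)],.102),sb=W([(-h,-.092),(-h,-.076),(h,-.076),(h,-.092)],.102),
     tc=W([(.01425,.063),(-.01425,.063),(.01425,-.063),(-.01425,-.063)],.087))
obs=dict(ta=ta,tb=tb,sa=sa,sb=sb,tc=tc)
def res(p,keys,full=False):
    m=model(p);return np.concatenate([(proj('top' if k[0]=='t' else 'scene',m[k])-obs[k]).ravel() for k in keys])
for keys in(('ta','tb'),('tc',),('ta','tb','tc'),('sa','sb'),('ta','tb','tc','sa','sb')):
    r=least_squares(res,[.488,-.172,.2,.028],args=(keys,),loss='soft_l1',x_scale=[.01,.01,.1,.01]);print(keys,r.x.round(4),np.degrees(r.x[2]).round(2),'rms',np.sqrt((r.fun**2).mean()).round(2))
m=model(r.x)
for n,f in(('top','pics/top9.png'),('scene','pics/scene9.png')):
    I=cv2.imread(f);k=8;o=(300,180) if n=='top' else(165,200)
    I=cv2.resize(I[o[1]:o[1]+75,o[0]:o[0]+98],None,fx=k,fy=k,interpolation=cv2.INTER_CUBIC)
    c,s=np.cos(r.x[2]),np.sin(r.x[2]);Rm=np.array([[c,-s],[s,c]])
    def dr(pts,z,col):
        w=np.c_[np.array(pts)@Rm.T+r.x[:2],np.full(len(pts),z)]
        q=((proj(n,w)-o+.5)*k-.5).astype(np.int32);cv2.polylines(I,[q],True,col,1)
    for sg in(1,-1):
        dr([(.028,sg*.092),(.028,sg*.076),(-.028,sg*.076),(-.028,sg*.092)],.102,(255,0,0))
        dr([(.014,sg*.054),(.014,sg*.072),(-.014,sg*.072),(-.014,sg*.054)],.082,(0,255,0))
    dr([(.039,.102),(.039,-.102),(-.039,-.102),(-.039,.102)],.0,(0,0,255))
    cv2.imwrite(f'pics/fit_{n}.png',I)
E
```

```text
('ta', 'tb') [ 0.4896 -0.1712  0.1907  0.0273] 10.93 rms 0.28
('tc',) [ 0.4892 -0.1713  0.1854  0.028 ] 10.62 rms 0.5
('ta', 'tb', 'tc') [ 0.4895 -0.1713  0.1899  0.0273] 10.88 rms 0.38
('sa', 'sb') [ 0.4879 -0.1704  0.1901  0.0277] 10.89 rms 0.36
('ta', 'tb', 'tc', 'sa', 'sb') [ 0.4892 -0.171   0.1901  0.0274] 10.89 rms 0.41
```

View pics/fit_top.png

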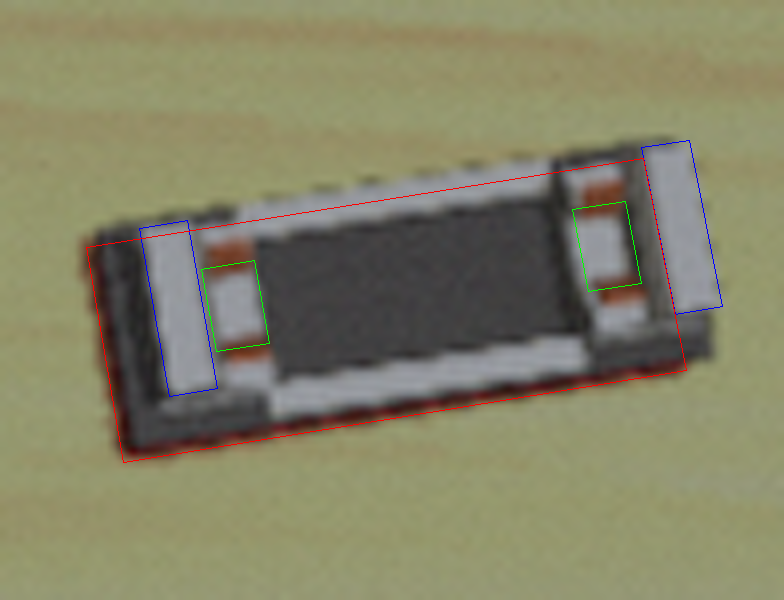

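View pics/fit_scene.png

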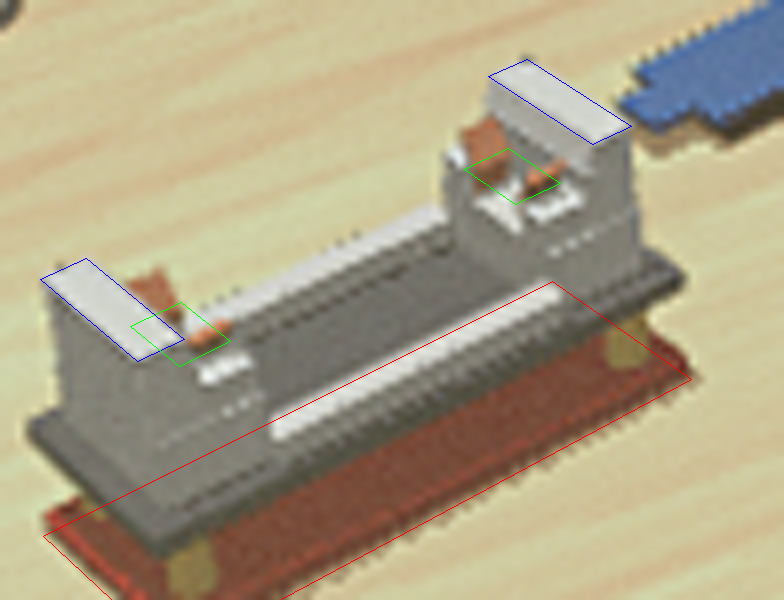

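```bash
python3 - <<'E'
from h import *
rel([.477,.1586,.0035],.06)
E
```

```text
t 11.6 pos [0.4761 0.1576 0.1586] f [-0.1 -0.9 -0.5] w 0.0869 q [ 0.1   0.45  1.8  -0.    0.89  0.03]
shift cm [ 0.1  15.51  0.1 ] rv [ 0.     0.006 -0.001]
```

Emit:
{"api": "carry_out", "payload": {
  "moves": [
    [1,0.1,0,0.1,0,0.006,0],
    [1,0.1,5,0.1,0,0.006,0],
    [1,0.1,10,0.1,0,0.006,0],
    [1,0.1,13,0.1,0,0.006,0],
    [1,0.1,14.5,0.1,0,0.006,0],
    [1,0.1,15.4,0.1,0,0.006,0],
    [1,0.1,15.4,0.1,0,0.006,0],
    [0.4,0.1,15.4,0.1,0,0.006,0],
    [0.4,0.1,15.4,0.1,0,0.006,0],
    [0.4,0.1,15.4,0.1,0,0.006,0],
    [0.4,0.1,15.4,0.1,0,0.006,0],
    [0.4,0.1,15.4,0.1,0,0.006,0],
    [0.4,0.1,15.4,0.1,0,0.006,0],
    [0.4,0.1,15.4,0.1,0,0.006,0],
    [0.4,0.1,15.4,0.1,0,0.006,0]
  ],
  "force": 30
}}

```text
time: 13.1
position: [0.4776, 0.1598, 0.0051]
tool_rot: [-0.707, -0.022, 0.021, 0.707]
ft_force: [-0.2, 0.8, 4.6]
grip_width: 0.0494
```

```bash
python3 - <<'E'
from h import *
rel([.489,-.171,.18],.19)
crop('scene',robot.camera('scene'),220,130,400,265,4,'pics/s10.png')
E
```

```text
t 13.1 pos [0.4776 0.1598 0.0051] f [-0.2  0.8  4.6] w 0.0494 q [0.1  0.73 1.88 0.   0.52 0.04]
shift cm [ -0.86 -17.49 -33.09] rv [-0.    -0.129  0.001]
```

View pics/s10.png

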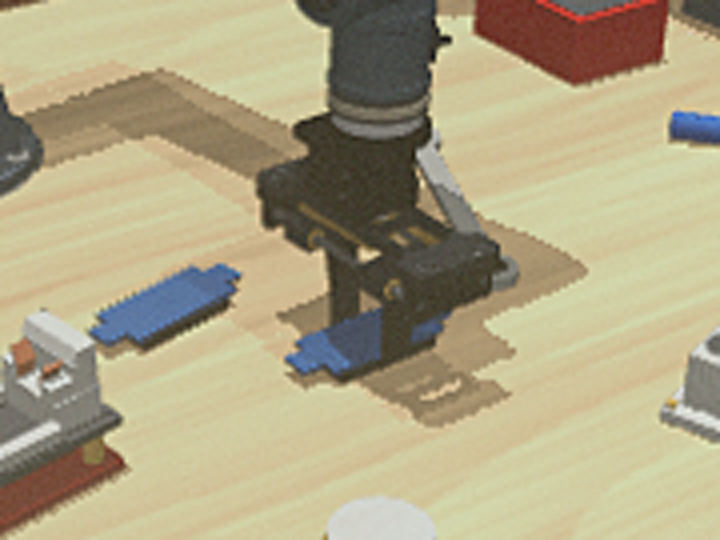

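Emit:
{"api": "carry_out", "payload": {
  "moves": [
    [0.4,0,-4,0,0,0,0],
    [0.4,0,-9,0,0,0,0],
    [0.4,0,-14,0,0,0,0],
    [0.4,-0.9,-16,-33,0,-0.129,0],
    [0.4,-0.9,-16,-33,0,-0.129,0],
    [0.4,-0.9,-16,-33,0,-0.129,0],
    [0.4,-0.9,-16,-33,0,-0.129,0],
    [0.4,-0.9,-16,-33,0,-0.129,0],
    [0.4,-0.9,-16,-33,0,-0.129,0],
    [0.4,-0.9,-16,-33,0,-0.129,0],
    [0.4,-0.9,-16,-33,0,-0.129,0],
    [0.4,-0.9,-16,-33,0,-0.129,0]
  ]
}}

```text
time: 14.35
position: [0.4871, -0.1704, 0.1638]
tool_rot: [-0.703, -0.065, 0.067, 0.705]
ft_force: [-0.5, 0.9, -3.4]
grip_width: 0.0495
```

```bash
python3 - <<'E'
from h import *
im=robot.camera('scene')
rel([.489,-.1700,.115],.19)
crop('scene',im,140,130,340,280,4,'pics/s11.png')
cv2.imwrite('pics/scene11.png',im[:,:,::-1])
E
```

```text
t 14.4 pos [ 0.4869 -0.1693  0.1637] f [-0.4 -0.1 -2.8] w 0.0493 q [-0.55  0.46  1.76  0.    0.93 -0.74]
shift cm [ 0.21  4.87 -0.13] rv [-0.003 -0.001 -0.003]
```

View pics/s11.png

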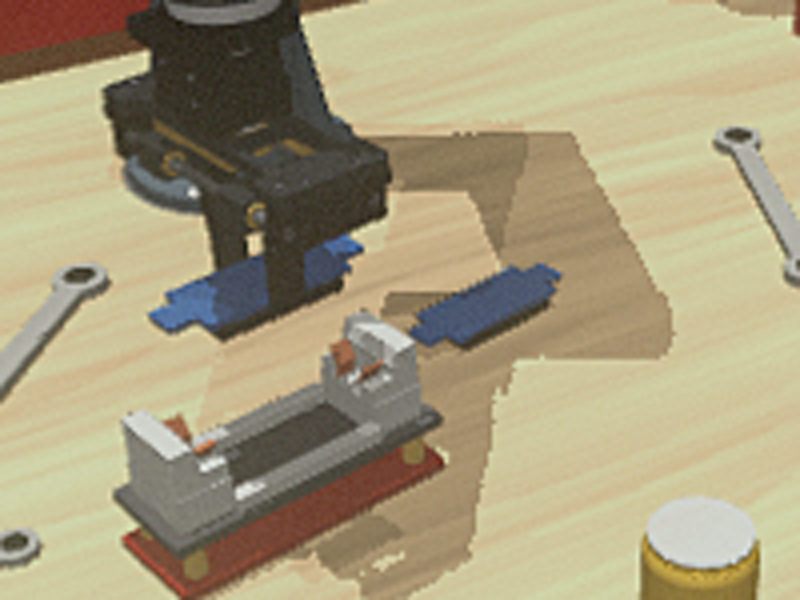

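```bash
python3 - <<'E'
from h import *
im=cv2.imread('pics/scene11.png');a=(170,180)
cv2.imwrite('pics/s11b.png',cv2.resize(im[180:220,170:235],None,fx=12,fy=12,interpolation=cv2.INTER_CUBIC))
E
```

```text
(no output)
```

View pics/s11b.png

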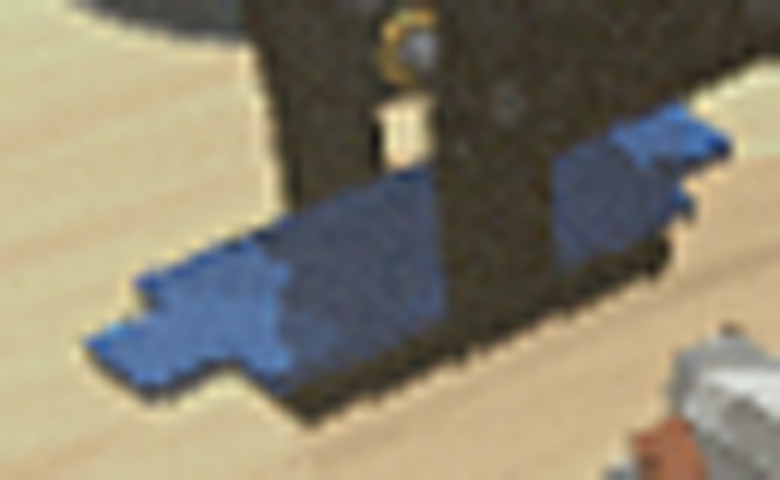

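```bash
python3 - <<'E'
from h import *
im=cv2.imread('pics/scene11.png')
obs=(np.array([(88,345),(148,387),(680,103),(733,145)])+.5)/12-.5+[170,180]
from scipy.optimize import least_squares
def W(p,z):
    c,s=np.cos(p[2]),np.sin(p[2]);return np.c_[np.array([(-.012,-.07),(.012,-.07),(-.012,.07),(.012,.07)])@np.array([[c,s],[-s,c]])+p[:2],np.full(4,z)]
for z in(.1735,.175,.1765):
    r=least_squares(lambda p:(proj('scene',W(p,z))-obs).ravel(),[.487,-.17,.19]);print(z,r.x.round(4),np.sqrt((r.fun**2).mean()))
E
```

```text
0.1735 [ 0.4866 -0.1696  0.1723] 0.33068378332074694
0.175 [ 0.489  -0.1704  0.1743] 0.3413741886246436
0.1765 [ 0.4913 -0.1713  0.1763] 0.35794813159816347
```

Emit:
{"api": "carry_out", "payload": {
  "moves": [
    [0.4,0.1,0,0,0,-0.01,0],
    [0.4,0.1,3,0,0,-0.01,0],
    [0.4,0.1,6,0,0,-0.01,0],
    [0.4,0.1,7.3,0,0,-0.01,0],
    [0.4,0.1,7.8,0,0,-0.01,0],
    [0.4,0.1,7.8,0,0,-0.01,0]
  ]
}}

```text
time: 15.0
position: [0.4892, -0.169, 0.0863]
tool_rot: [-0.703, -0.071, 0.072, 0.704]
ft_force: [0.1, 0.8, -2.4]
grip_width: 0.0494
```

```bash
python3 - <<'E'
from h import *
im=robot.camera('scene')
rel([.489,-.1700,.08],.19)
crop('scene',im,160,170,270,285,5,'pics/s12.png')
E
```

```text
t 15.05 pos [ 0.4895 -0.1692  0.0869] f [-0.2 -0.2 -3.1] w 0.0496 q [-0.55  0.59  1.81  0.    0.74 -0.75]
shift cm [-0.06  0.69 -0.06] rv [-0.     0.011 -0.   ]
```

View pics/s12.png

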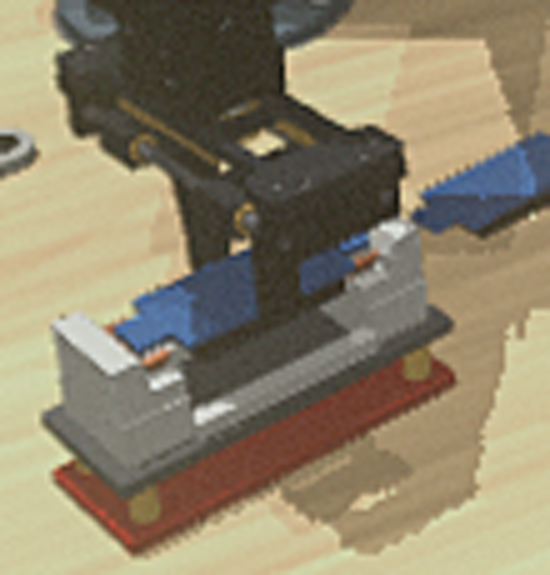

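Emit:
{"api": "carry_out", "payload": {
  "moves": [
    [0.4,0,0.3,0,0,0,0],
    [0.4,0,0.5,0,0,0,0],
    [0.4,0,0.6,0,0,0,0],
    [0.4,0,0.6,0,0,0,0]
  ]
}}

```text
time: 15.45
position: [0.4892, -0.1701, 0.0809]
tool_rot: [0.704, 0.071, -0.071, -0.704]
ft_force: [-0.6, 0.2, -2.9]
grip_width: 0.0495
```

Emit:
{"api": "carry_out", "payload": {
  "moves": [
    [0.4,0,0.1,0,0,0,0],
    [0.4,0,0.2,0,0,0,0],
    [0.4,0,0.2,0,0,0,0]
  ]
}}

```text
time: 15.75
position: [0.4896, -0.1702, 0.0791]
tool_rot: [0.704, 0.071, -0.07, -0.704]
ft_force: [0.7, -0.0, 0.8]
grip_width: 0.0498
```

Emit:
{"api": "carry_out", "payload": {
  "moves": [
    [0.75,0,0,0,0,0,0],
    [0.75,0,0,0,0,0,0],
    [0.75,0,0,0,0,0,0],
    [0.75,0,0,0,0,0,0],
    [0.75,0,-2,0,0,0,0],
    [0.75,0,-5,0,0,0,0],
    [0,0,-6,0,0,0,0],
    [0,0,-6,0,0,0,0]
  ]
}}

```text
time: 16.55
position: [0.4903, -0.1707, 0.1402]
tool_rot: [0.704, 0.072, -0.07, -0.703]
ft_force: [0.1, 0.8, 0.3]
grip_width: 0.0561
```

```bash
python3 - <<'E'
from h import *
im=robot.camera('scene')
rel([.489,-.1700,.13],.19)
crop('scene',im,160,170,270,285,5,'pics/s13.png')
E
```

```text
t 16.6 pos [ 0.4895 -0.1702  0.139 ] f [-0.2 -0.6 -0.3] w 0.0524 q [-0.55  0.5   1.78 -0.    0.86 -0.75]
shift cm [-0.04  0.9   0.03] rv [0.001 0.01  0.001]
```

View pics/s13.png

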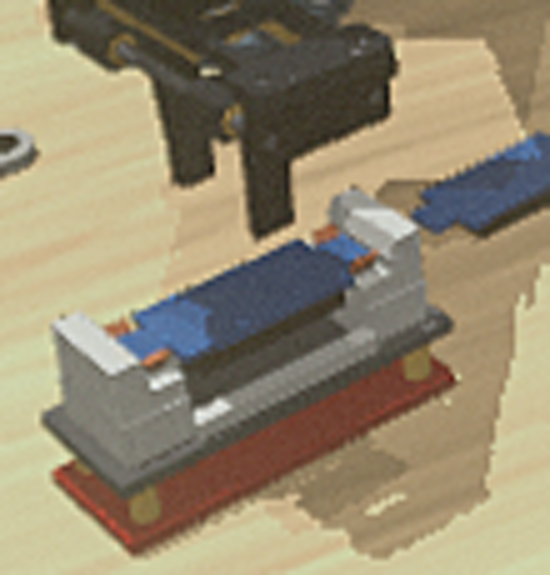

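```bash
python3 - <<'E'
from h import *
rel([.4824,-.1366,.10],.19)
E
```

```text
t 16.6 pos [ 0.4895 -0.1702  0.139 ] f [-0.2 -0.6 -0.3] w 0.0524 q [-0.55  0.5   1.78 -0.    0.86 -0.75]
shift cm [-0.03  3.9   3.44] rv [0.001 0.01  0.001]
```

Emit:
{"api": "carry_out", "payload": {
  "moves": [
    [0,0,0,3.4,0,0,0],
    [0,0,0,3.4,0,0,0],
    [0,0,0,3.4,0,0,0],
    [0,0,0,3.4,0,0,0],
    [0,0,1,3.4,0,0,0],
    [0,0,2,3.4,0,0,0],
    [0,0,3,3.4,0,0,0],
    [0,0,4,3.4,0,0,0],
    [0,0,4.5,3.4,0,0,0],
    [0,0,4.5,3.4,0,0,0]
  ],
  "force": 20
}}

```text
time: 17.6
position: [0.4819, -0.1365, 0.0927]
tool_rot: [-0.703, -0.07, 0.071, 0.704]
ft_force: [-0.6, -0.5, -0.7]
grip_width: 0.0004
```

```bash
python3 - <<'E'
from h import *
im=robot.camera('scene')
rel([.4824,-.1366,.08],.19)
crop('scene',im,160,170,270,285,5,'pics/s14.png')
E
```

```text
t 17.65 pos [ 0.4823 -0.1367  0.0932] f [-0.2 -0.1 -0.4] w 0.0002 q [-0.5   0.56  1.85 -0.    0.73 -0.7 ]
shift cm [0.01 1.32 0.  ] rv [-0.001  0.01  -0.001]
```

View pics/s14.png

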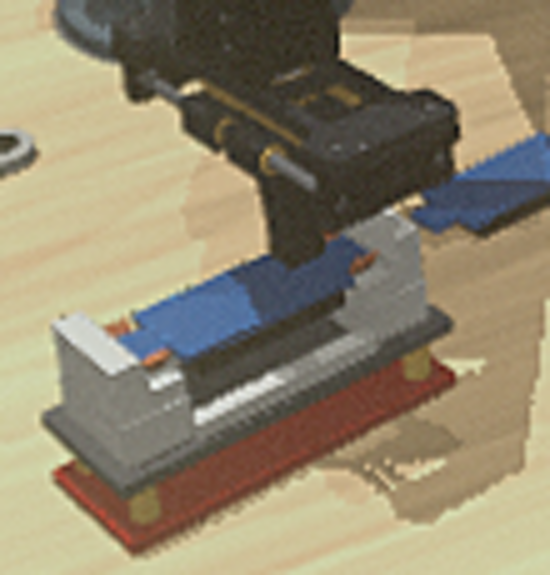

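Emit:
{"api": "carry_out", "payload": {
  "moves": [
    [0,0,0.2,0,0,0,0],
    [0,0,0.4,0,0,0,0],
    [0,0,0.4,0,0,0,0]
  ]
}}

```text
time: 17.95
position: [0.4826, -0.1368, 0.0898]
tool_rot: [0.704, 0.071, -0.071, -0.703]
ft_force: [0.1, -0.1, -0.5]
grip_width: 0.0009
```

Emit:
{"api": "carry_out", "payload": {
  "moves": [
    [0,0,0.2,0,0,0,0],
    [0,0,0.2,0,0,0,0]
  ]
}}

```text
time: 18.15
position: [0.4825, -0.1367, 0.0877]
tool_rot: [0.704, 0.071, -0.071, -0.704]
ft_force: [-0.1, 0.3, 0.3]
grip_width: 0.0003
```

Emit:
{"api": "carry_out", "payload": {
  "moves": [
    [0,0,0.2,0,0,0,0],
    [0,0,0.2,0,0,0,0]
  ]
}}

```text
time: 18.35
position: [0.4827, -0.1369, 0.0859]
tool_rot: [0.704, 0.071, -0.07, -0.703]
ft_force: [0.1, -0.5, 1.8]
grip_width: 0.0003
```

Emit:
{"api": "carry_out", "payload": {
  "moves": [
    [0,0,0.1,0,0,0,0],
    [0,0,0.2,0,0,0,0],
    [0,0,0.3,0,0,0,0],
    [0,0,0.3,0,0,0,0]
  ]
}}

```text
time: 18.75
position: [0.4828, -0.1369, 0.0833]
tool_rot: [0.704, 0.071, -0.07, -0.703]
ft_force: [-0.2, 0.2, 8.3]
grip_width: 0.0004
```

Emit:
{"api": "carry_out", "payload": {
  "moves": [
    [0,0,0.1,0,0,0,0],
    [0,0,0.2,0,0,0,0],
    [0,0,0.3,0,0,0,0],
    [0,0,0.3,0,0,0,0]
  ]
}}

```text
time: 19.15
position: [0.4828, -0.1369, 0.0806]
tool_rot: [0.704, 0.071, -0.07, -0.703]
ft_force: [-1.0, 0.0, 8.7]
grip_width: 0.0003
```

Emit:
{"api": "carry_out", "payload": {
  "moves": [
    [0,0,0.1,0,0,0,0],
    [0,0,0.2,0,0,0,0],
    [0,0,0.3,0,0,0,0],
    [0,0,0.3,0,0,0,0]
  ]
}}

```text
time: 19.55
position: [0.4828, -0.1369, 0.0779]
tool_rot: [0.704, 0.071, -0.07, -0.703]
ft_force: [-1.2, 1.2, 12.6]
grip_width: 0.0003
```

Emit:
{"api": "carry_out", "payload": {
  "moves": [
    [0,0,0.1,0,0,0,0],
    [0,0,0.2,0,0,0,0],
    [0,0,0.3,0,0,0,0],
    [0,0,0.3,0,0,0,0]
  ]
}}

```text
time: 19.95
position: [0.4829, -0.1369, 0.0752]
tool_rot: [0.704, 0.071, -0.07, -0.703]
ft_force: [-2.0, 1.3, 14.0]
grip_width: 0.0007
```

Emit:
{"api": "carry_out", "payload": {
  "moves": [
    [0,0,0.1,0,0,0,0],
    [0,0,0.2,0,0,0,0],
    [0,0,0.2,0,0,0,0]
  ]
}}

```text
time: 20.25
position: [0.4831, -0.1369, 0.0734]
tool_rot: [0.704, 0.071, -0.07, -0.703]
ft_force: [-1.5, 1.1, 15.7]
grip_width: 0.0003
```

Emit:
{"api": "carry_out", "payload": {
  "moves": [
    [0,0,0.1,0,0,0,0],
    [0,0,0.2,0,0,0,0],
    [0,0,0.2,0,0,0,0]
  ]
}}

```text
time: 20.55
position: [0.4831, -0.1368, 0.0716]
tool_rot: [0.704, 0.071, -0.07, -0.703]
ft_force: [-1.8, 1.8, 17.3]
grip_width: 0.0002
```

Emit:
{"api": "carry_out", "payload": {
  "moves": [
    [0,0,0.1,0,0,0,0],
    [0,0,0.2,0,0,0,0],
    [0,0,0.2,0,0,0,0]
  ]
}}

```text
time: 20.85
position: [0.4832, -0.1369, 0.0698]
tool_rot: [0.704, 0.071, -0.07, -0.703]
ft_force: [-2.7, 1.6, 18.8]
grip_width: 0.0005
```

```bash
python3 - <<'E'
from h import *
im=robot.camera('scene')
rel([.4824,-.1366,.08],.19)
crop('scene',im,160,170,270,285,5,'pics/s15.png')
E
```

```text
t 20.9 pos [ 0.4832 -0.1369  0.0698] f [-2.6  2.5 19. ] w 0.0003 q [-0.5   0.61  1.87  0.    0.67 -0.7 ]
shift cm [-0.07 -1.02  0.04] rv [0.001 0.01  0.002]
```

View pics/s15.png

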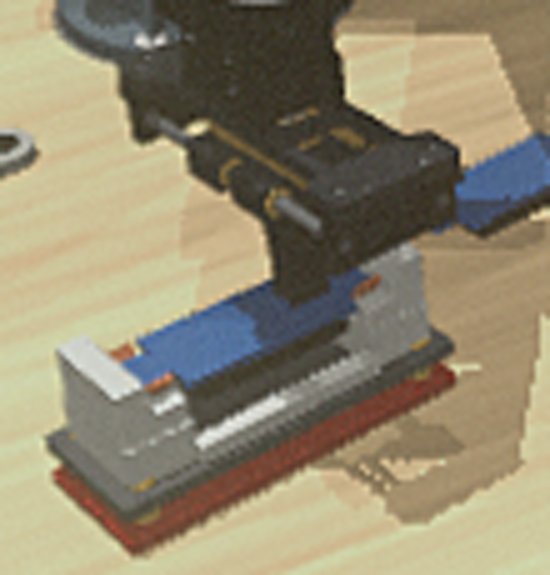

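Emit:
{"api": "carry_out", "payload": {
  "moves": [
    [0,0,0.1,0,0,0,0],
    [0,0,0.2,0,0,0,0],
    [0,0,0.2,0,0,0,0]
  ]
}}

```text
time: 21.2
position: [0.4832, -0.1369, 0.0679]
tool_rot: [0.704, 0.071, -0.07, -0.703]
ft_force: [-2.8, 2.1, 20.5]
grip_width: 0.0003
```

Emit:
{"api": "carry_out", "payload": {
  "moves": [
    [0,0,0.1,0,0,0,0],
    [0,0,0.2,0,0,0,0],
    [0,0,0.2,0,0,0,0]
  ]
}}

```text
time: 21.5
position: [0.4834, -0.1371, 0.0657]
tool_rot: [0.704, 0.072, -0.07, -0.703]
ft_force: [2.3, 0.1, 13.6]
grip_width: 0.0004
```

Emit:
{"api": "carry_out", "payload": {
  "moves": [
    [0,0,-1.5,0,0,0,0],
    [0,0,-3,0,0,0,0],
    [0,0,-5,0,0,0,0],
    [0,0,-5,0,0,0,0]
  ]
}}

```text
time: 21.9
position: [0.484, -0.1375, 0.1155]
tool_rot: [0.705, 0.072, -0.069, -0.703]
ft_force: [0.4, -0.3, 0.3]
grip_width: 0.0007
```

```bash
python3 - <<'E'
from h import *
im=robot.camera('scene')
rel([.4957,-.2053,.10],.19)
crop('scene',im,160,170,270,285,5,'pics/s16.png')
E
```

```text
t 21.95 pos [ 0.4833 -0.1371  0.1145] f [-0.2  0.5  0.3] w 0.0008 q [-0.5   0.53  1.84  0.    0.78 -0.7 ]
shift cm [-0.14  1.46 -6.93] rv [0.002 0.01  0.002]
```

View pics/s16.png

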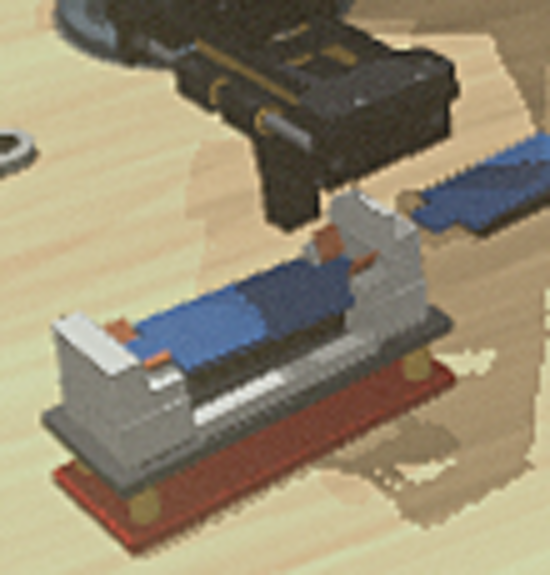

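Emit:
{"api": "carry_out", "payload": {
  "moves": [
    [0,-0.1,0,-6.9,0,0,0],
    [0,-0.1,0,-6.9,0,0,0],
    [0,-0.1,0.5,-6.9,0,0,0],
    [0,-0.1,1.5,-6.9,0,0,0],
    [0,-0.1,2.2,-6.9,0,0,0],
    [0,-0.1,2.7,-6.9,0,0,0],
    [0,-0.1,2.7,-6.9,0,0,0]
  ]
}}

```text
time: 22.65
position: [0.4942, -0.2032, 0.0855]
tool_rot: [-0.703, -0.07, 0.072, 0.704]
ft_force: [0.1, -0.1, -0.5]
grip_width: 0.0008
```

Emit:
{"api": "carry_out", "payload": {
  "moves": [
    [0,0,0.2,0,0,0,0],
    [0,0,0.4,0,0,0,0],
    [0,0,0.4,0,0,0,0]
  ]
}}

```text
time: 22.95
position: [0.4953, -0.2045, 0.0828]
tool_rot: [0.704, 0.071, -0.071, -0.704]
ft_force: [1.1, -0.2, 0.7]
grip_width: 0.0005
```

Emit:
{"api": "carry_out", "payload": {
  "moves": [
    [0,0,0.2,0,0,0,0],
    [0,0,0.4,0,0,0,0],
    [0,0,0.4,0,0,0,0]
  ]
}}

```text
time: 23.25
position: [0.4954, -0.2048, 0.079]
tool_rot: [0.704, 0.071, -0.07, -0.703]
ft_force: [0.1, -0.3, 3.0]
grip_width: 0.0003
```

Emit:
{"api": "carry_out", "payload": {
  "moves": [
    [0,0,0.2,0,0,0,0],
    [0,0,0.4,0,0,0,0],
    [0,0,0.6,0,0,0,0],
    [0,0,0.6,0,0,0,0]
  ]
}}

```text
time: 23.65
position: [0.4953, -0.2047, 0.0725]
tool_rot: [0.704, 0.071, -0.071, -0.704]
ft_force: [-0.3, 0.1, 3.2]
grip_width: 0.0007
```

Emit:
{"api": "carry_out", "payload": {
  "moves": [
    [0,0,0.1,0,0,0,0],
    [0,0,0.2,0,0,0,0],
    [0,0,0.3,0,0,0,0],
    [0,0,0.3,0,0,0,0]
  ]
}}

```text
time: 24.05
position: [0.4954, -0.2047, 0.0701]
tool_rot: [0.704, 0.071, -0.071, -0.703]
ft_force: [-1.4, 0.0, 6.9]
grip_width: 0.0006
```

Emit:
{"api": "carry_out", "payload": {
  "moves": [
    [0,0,0.1,0,0,0,0],
    [0,0,0.2,0,0,0,0],
    [0,0,0.2,0,0,0,0]
  ]
}}

```text
time: 24.35
position: [0.4954, -0.2047, 0.0683]
tool_rot: [0.704, 0.071, -0.071, -0.703]
ft_force: [-1.6, 0.3, 8.5]
grip_width: 0.0006
```

```bash
python3 - <<'E'
from h import *
im=robot.camera('scene')
crop('scene',im,160,170,270,285,5,'pics/s17.png')
E
```

```text
(no output)
```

View pics/s17.png

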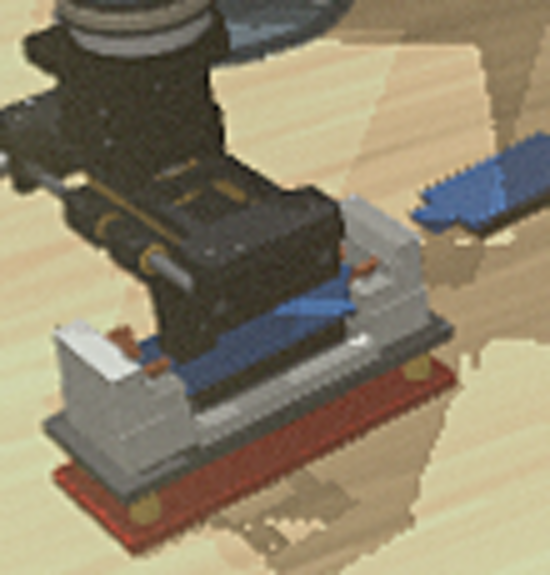

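Emit:
{"api": "carry_out", "payload": {
  "moves": [
    [0,0,-2,0,0,0,0],
    [0,0,-5,0,0,0,0],
    [0,0,-10,0,0,0,0],
    [0,0,-10,-12,0,0,0],
    [0,0,-10,-12,0,0,0],
    [0,0,-10,-12,0,0,0]
  ]
}}

```text
time: 25.0
position: [0.5203, -0.3267, 0.1683]
tool_rot: [0.705, 0.071, -0.069, -0.702]
ft_force: [-0.4, 0.1, 1.3]
grip_width: 0.0005
```

```bash
python3 - <<'E'
from h import *
im=robot.camera('scene')
rel([.489,-.171,.10],.19)
crop('scene',im,165,200,263,274,8,'pics/s18.png')
crop('top',robot.camera('top'),300,180,398,254,8,'pics/t18.png')
E
```

```text
t 25.05 pos [ 0.5206 -0.3287  0.1678] f [ 0.8 -3.   0.3] w 0.0003 q [-0.74  0.57  1.51 -0.    1.05 -0.94]
shift cm [-0.03  6.69 16.12] rv [0.005 0.007 0.002]
```

View pics/s18.png

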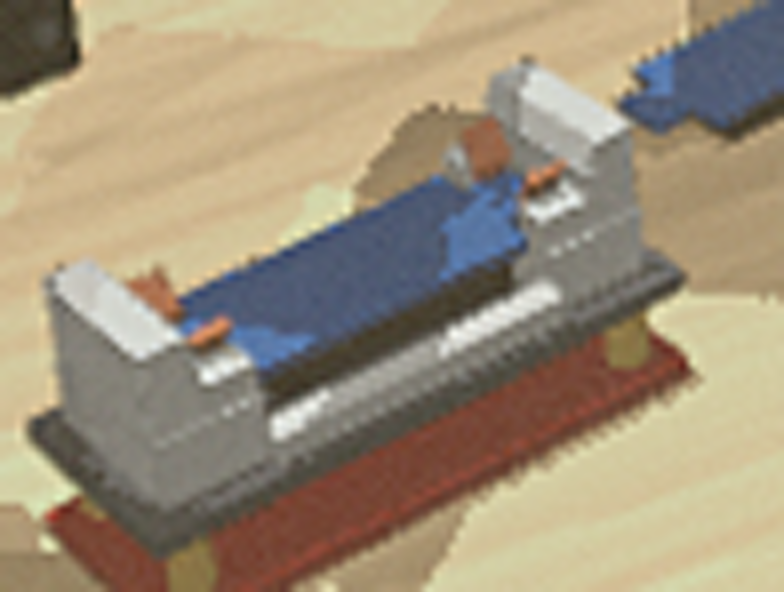

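View pics/t18.png

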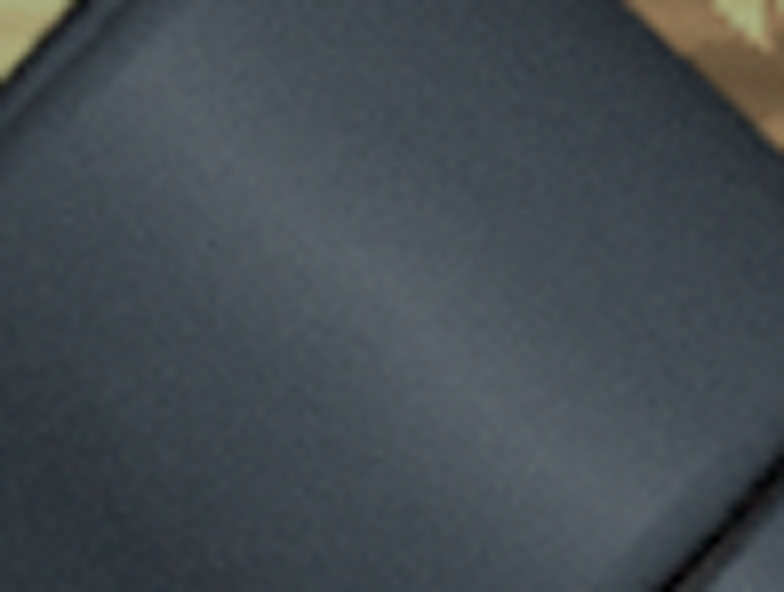

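```bash
python3 - <<'E'
from h import *
I=cv2.imread('pics/s18.png');o=(165,200);k=8
p=(.4885,-.1707,.19)
c,s=np.cos(p[2]),np.sin(p[2]);Rm=np.array([[c,-s],[s,c]])
def dr(pts,z,col):
    w=np.c_[np.array(pts)@Rm.T+p[:2],np.full(len(pts),z)]
    q=((proj('scene',w)-o+.5)*k-.5).astype(np.int32);cv2.polylines(I,[q],True,col,1)
pl=[(.025,.051),(.025,-.051),(.012,-.051),(.012,-.07),(-.012,-.07),(-.012,-.051),(-.025,-.051),(-.025,.051),(-.012,.051),(-.012,.07),(.012,.07),(.012,.051)]
dr(pl,.076,(0,255,255));dr([(.025,.044),(.025,-.044)],.06,(0,255,0));dr([(.028,.092),(.028,.076),(-.028,.076),(-.028,.092)],.102,(255,0,0))
dr([(.025,.051),(.025,-.051)],.080,(0,0,255))
cv2.imwrite('pics/s18o.png',I)
E
```

```text
(no output)
```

View pics/s18o.png

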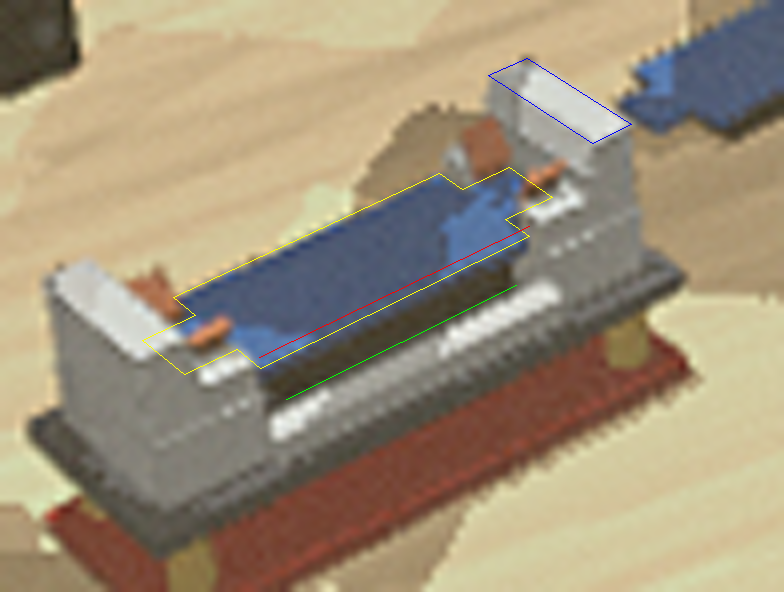

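```bash
python3 - <<'E'
from h import *
rel([.4824,-.1366,.08],.19)
E
```

```text
t 25.1 pos [ 0.5195 -0.3255  0.1672] f [0.5 0.6 0.5] w 0.0007 q [-0.74  0.57  1.52 -0.    1.05 -0.94]
shift cm [ 0.05  8.69 19.27] rv [0.002 0.007 0.001]
```

Emit:
{"api": "carry_out", "payload": {
  "moves": [
    [0,0,0,19.1,0,0,0],
    [0,0,0,19.1,0,0,0],
    [0,0,0,19.1,0,0,0],
    [0,0,0,19.1,0,0,0],
    [0,0,1,19.1,0,0,0],
    [0,0,4,19.1,0,0,0],
    [0,0,7,19.1,0,0,0],
    [0,0,8.4,19.1,0,0,0],
    [0,0,8.9,19.1,0,0,0],
    [0,0,9.2,19.1,0,0,0],
    [0,0,9.2,19.1,0,0,0]
  ]
}}

```text
time: 26.2
position: [0.4812, -0.135, 0.0758]
tool_rot: [-0.704, -0.071, 0.071, 0.704]
ft_force: [-0.1, 0.2, -0.3]
grip_width: 0.0006
```

Emit:
{"api": "carry_out", "payload": {
  "moves": [
    [0,0,0.2,0,0,0,0],
    [0,0,0.4,0,0,0,0],
    [0,0,0.4,0,0,0,0]
  ]
}}

```text
time: 26.5
position: [0.4817, -0.1353, 0.0724]
tool_rot: [0.704, 0.071, -0.07, -0.703]
ft_force: [0.0, 0.9, 4.1]
grip_width: 0.0001
```

Emit:
{"api": "carry_out", "payload": {
  "moves": [
    [0,0,0.2,0,0,0,0],
    [0,0,0.3,0,0,0,0],
    [0,0,0.3,0,0,0,0]
  ]
}}

```text
time: 26.8
position: [0.4817, -0.1353, 0.0697]
tool_rot: [0.704, 0.071, -0.07, -0.703]
ft_force: [-1.4, 0.6, 7.3]
grip_width: 0.0006
```

Emit:
{"api": "carry_out", "payload": {
  "moves": [
    [0,0,0.2,0,0,0,0],
    [0,0,0.4,0,0,0,0],
    [0,0,0.6,0,0,0,0],
    [0,0,0.8,0,0,0,0],
    [0,0,0.8,0,0,0,0]
  ]
}}

```text
time: 27.3
position: [0.4817, -0.1353, 0.0624]
tool_rot: [0.704, 0.071, -0.07, -0.703]
ft_force: [-1.8, 0.7, 15.3]
grip_width: 0.0006
```

Emit:
{"api": "carry_out", "payload": {
  "moves": [
    [0,0,-1,0,0,0,0],
    [0,0,-2.5,0,0,0,0],
    [0,0,-2.5,-3,0,0,0],
    [0,0,-2.5,-7,0,0,0],
    [0,0,-2.5,-7,0,0,0],
    [0,0,-0.5,-7,0,0,0],
    [0,0,0,-7,0,0,0],
    [0,0,0,-7,0,0,0]
  ]
}}

```text
time: 28.1
position: [0.4975, -0.2063, 0.0625]
tool_rot: [0.706, 0.073, -0.069, -0.701]
ft_force: [-0.7, -4.1, 14.5]
grip_width: 0.0001
```

Emit:
{"api": "carry_out", "payload": {
  "moves": [
    [0,0,-1,0,0,0,0],
    [0,0,-3,0,0,0,0],
    [0,0,-8,0,0,0,0],
    [0,0,-13,0,0,0,0],
    [0,0,-15,30,0,0,0],
    [0,0,-15,30,0,0,0],
    [0,0,-15,30,0,0,0],
    [0,0,-15,30,0,0,0],
    [0,0,-15,30,0,0,0],
    [0,0,-15,30,0,0,0],
    [0,0,-15,30,0,0,0],
    [0,0,-15,30,0,0,0]
  ]
}}

```text
time: 29.3
position: [0.4344, 0.0918, 0.2109]
tool_rot: [0.704, 0.072, -0.072, -0.703]
ft_force: [0.0, -0.6, -0.1]
grip_width: 0.0004
```

```bash
python3 - <<'E'
from h import *
im=robot.camera('scene');t=robot.camera('top')
crop('scene',im,165,200,263,274,8,'pics/s20.png')
crop('top',t,270,110,470,250,4,'pics/t20.png')
E
```

```text
(no output)
```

View pics/s20.png

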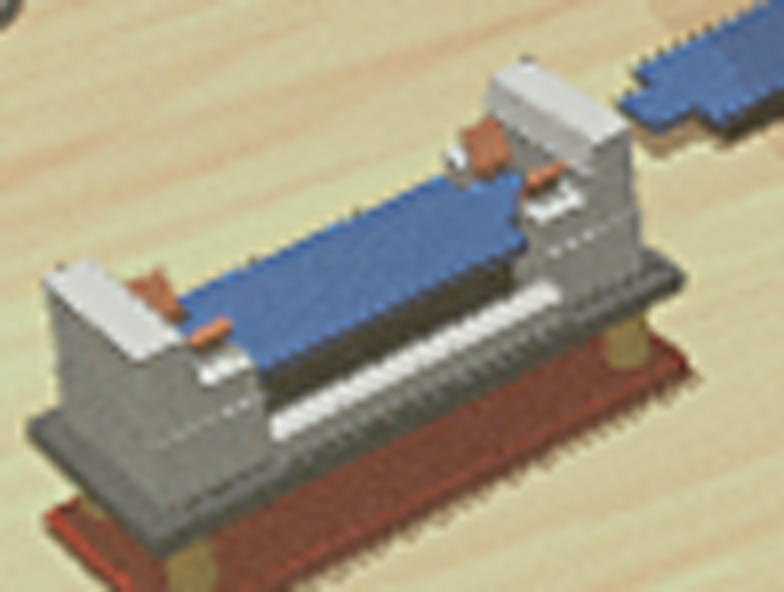

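View pics/t20.png

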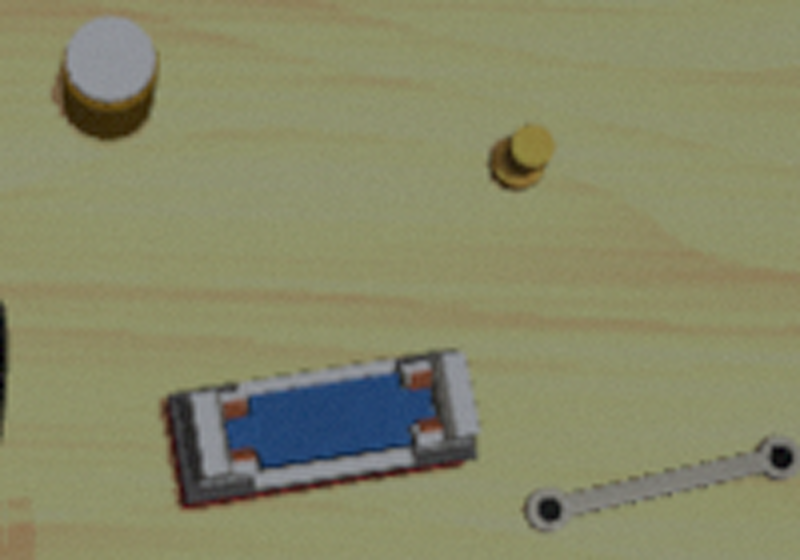

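The pad sits level between the arms, with both ears beneath the copper clips (scene crop clips at (150,290)/(210,330) and (487,150)/(543,178)). The spanner lies clear on the bench, and the can and fitting haven't moved.

```bash
python3 - <<'E'
from rig import robot
print(robot.hand_in())
E
```

```text
the job is handed in; nothing more can be done
None
```

I handed in the job at about 29.4 s: the brake pad is home in both slots, and the ring spanner lies on the bench clear of the bracket.

- **Spanner:** My first grasp missed. The fingertips turned out to be roughly level with the reported TCP, not 25 mm ahead of it as stated. Closing 20 mm lower worked, and I laid the spanner near (0.46, -0.42), about 4 cm from the bracket.
- **Pad on the clips:** I laid the leftmost blue pad on the flared clips and let go of it. A picture showed it resting there before I pressed.
- **+y end:** This end snapped home at about 20 N. I estimate the plate had sunk 14 to 16 mm by then, short of its 24 mm stops.
- **-y end:** This end went down with an unexpectedly small force: the readings, taken only at the end of each call, never passed 8.5 N. The stated range is 14 to 23 N, so I checked it again.
- **Check by pressing:** I pressed both ends again and they gave the same heights: TCP at 62.4 mm with 15.3 N at +y, and 62.5 mm with 14.5 N at -y. Neither end dropped any further.
- **Last pictures:** The pad lies level where a home pad should be, with both ears under the clips and the plate back up. The can and the fitting stand where they did. The throttle body was outside the last crops and I did not re-measure it, but the arm never went near it.

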